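Lock the coolant pot and stand the tools in the holder

ROBOT

A 7-joint arm with a two-finger parallel gripper is mounted at the origin on the work surface. World frame = base frame: x ahead of the robot, y to its left, z up, the work surface at z = 0. Lengths are in m, angles in rad, forces in N, time in s.
With the tool pointing down it reaches from about 0.4 to 0.875 m from the base axis. Payload 19.3 kg.
Tool frame: the origin (TCP) lies midway between the tips of the shut fingers; the grasp point (between the pads) lies bot.grip_point_offset behind it (bot.grip_point_offset is the distance from the TCP to the grasp point, in m); z points along the fingers, y is the direction in which the jaws open and shut (so a half turn about z gives the same grasp; the last joint's range is limited). The gripper opens to 85 mm and grips with 20 to 120 N. Pads are 22 mm wide; open, the fingers measure 114 mm over their backs; the gripper's body (76 mm by 85 mm) begins 54 mm behind the grasp point. The pads swing forward as they close: fully open they stand 13 mm farther back than shut.
Start: joints at [1.195, 0.521, -0.036, 1.599, 0.021, 1.021, -0.113], TCP at [0.188, -0.596, 0.231] pointing down, gripper open.
Joint ranges: [-2.91, 2.91], [-0.3, 2.13], [-1.5, 1.42], [0.17, 2.43], [-1.26, 4.41], [0.16, 1.93], [-2.52, 2.52]. Speed limits (rad/s): [1.89, 1.89, 2.39, 2.39, 3.01, 3.01, 3.01].

INTERFACE

Orientations are given as [roll, pitch, yaw] about the fixed x, y, z axes, in that order (R = Rz(yaw) Ry(pitch) Rx(roll)).
In Python, from workcell import bot gives the robot as it stands.
- The arm moves only by the tool servo_tool, never from a script. Its argument "rows" is a list that holds one entry, the list of rows, each a list of 6 numbers: the shift along the tool's x, y, z in cm, then the turn, a rotation vector about the tool's x, y, z in degrees. A call has 1 to 5 rows; each row shifts and turns the commanded pose from where the row before left it, along the tool's axes as they then stand; what a row does not reach is not made up. A row lasts 1/8 s, in which the tool goes at most 62.5 mm and 10.7 degrees, less where a joint would pass 70% of its speed; a pose out of reach is approached as far as the arm can. A call is refused whole if a number of a shift passes 6.25 or a number of a turn 10.7, either way. A call with a gripper value outside its range is refused whole. "grip" is the opening, from -1 (shut) to 1 (fully open), so that 0 is half open, set as the call begins (left out, the last holds). The fingers move at their own pace and stop on an object; "squeeze" is the grip in N (left out, the last holds). Time passes only in rows, so rows that do not move let the fingers close. It gives the time, the measured TCP pose, the force and the opening at its end, in the units of the state.
- bot.observe(): the state, without advancing time (a new reading comes with each control period).
- bot.grab_frame(name): name is "scene" or "side" or "wrist"; returns a dict with "image" (480x640x3 uint8, red, green, blue), "K" (3x3 intrinsics, pixels), "dist" ([k1, k2, p1, p2, k3] as OpenCV has them; the pictures are not rectified), "R" (3x3) and "t" (3): a world point X has camera coordinates R X + t; the wrist camera has in their place "mount" (4x4, takes a point from camera to tool coordinates, whose origin is the TCP and whose axes are the flange's). Camera axes: x right, y down, z forward; pixel columns grow to the right and rows downward; lengths in m; the calibration is good to about 2 mm. A picture is of the moment at which its call begins: read the wrist's pose just before it. There is no depth.
- bot.job_done(): hands the job in, once; it reports no verdict.
The state is a dict: "clock": time; "qpos": joint angles; "qd": joint speeds; "joint_efforts": joint torques, N m; "position": TCP position; "tool_rot": TCP orientation; "force": force on the tool from outside, world axes, zero at the start; "moment": the same for the moment, N m; "grip_width": finger opening in m.
Only numpy, scipy, OpenCV 4.12 (cv2) and the standard library are available. Lean on these libraries where they do the work, as an engineer would, in place of code of your own. Each camera call takes 0.05 s, during which the arm holds its last target.

TASK

Close down the plunge-freezing station: lift the slotted key off its hook and, working on the station with the key alone and never with the fingers, turn all three brass captive screws clockwise until they are fully locked at their stops. Then stand the key upright in a cup of the white holder; every forceps that hangs on the drying stand must end up standing upright, tips down, in the holder's cups as well. Leave the other things on the bench alone.

Things in the scene. Friction and masses are not known exactly. Their poses are not given: they have to be found in the camera images.
- station: Coolant-pot station, fixed. White base plate 190 x 190 x 24 mm; on it an aluminium flange, 190 mm across, its top face at 34 mm; in the middle a blue pot 80 mm across, its top at 93 mm. Three brass captive slotted screws stand on the flange, 70 mm from the pot's axis, at 0, 120 and 240 degrees from the station's x axis. Origin: centre of the underside, z up.
- stand: Drying stand, fixed, foot 90 x 300 x 12 mm. A rail along its y axis at 200 mm height carries four hooks of 7 mm bar at y = -105, -35, 35, 105 mm. Each runs level (bar axis at 200 mm) along the stand's -x for 66 mm, then turns up: tip 15.5 mm above the bar axis, 77 mm in front of the rail. Things hang about 52 mm in front of the rail. Origin: on the bench under the rail's middle.
- holder: Holder, loose, 0.9 kg: white base plate 208 x 75 x 6 mm with a row (along its x axis, 52 mm apart) of four open upright square cups, each 28 (x) by 32 (y) mm inside, walls 3 mm, rim 90 mm above the bench, inner floor 6 mm above it. Origin: centre of the underside, z up.
- key: Slotted key, steel, 150 mm, 90 g, hangs blade down. Origin: centre of the blade's lower edge; z up along the key. Handle: top 50 mm, 28 mm wide (y), 16 mm thick (x), with an eye through it along x, 16 mm wide, from 6 to 36 mm below the top; the hook passes through the eye. Below, a 10 mm round shank; at the foot a flat blade 18 mm wide (y), 4 mm thick (x), 20 mm tall.
- forceps1: Long forceps (rigid), steel, 160 mm, 60 g, hanging tips down; may be absent. Origin: at the tips; z up along it. Handle and eye as on the key (top 50 mm, 28 mm wide along y, 16 mm thick along x, eye 16 mm wide along x from 6 to 36 mm below the top); below it two slender legs, within 20 mm (y), that meet at the tips.
- screw1 (a joint): Turn of captive screw 1 in rad (head 33 mm across, 13 mm tall). 0: unlocked; grows as it is turned clockwise seen from above; hard stop at 1.3: fully locked, its slot in line with two dark index lines on the flange beside the head. Takes about 0.05 N m, stays where it is left.
- screw1_top (a point): Centre of the top face of screw 1, on its axis, 47 mm above the bench; turns with the screw. Its x axis lies along the slot, which crosses the whole head, 8 mm wide, 9 mm deep. In the station's frame the slot's direction is 2.22 rad minus the joint value.
- forceps2: Long forceps (rigid), steel, 160 mm, 60 g, hanging tips down; may be absent. Origin: at the tips; z up along it. Handle and eye as on the key (top 50 mm, 28 mm wide along y, 16 mm thick along x, eye 16 mm wide along x from 6 to 36 mm below the top); below it two slender legs, within 20 mm (y), that meet at the tips.
- screw2 (a joint): Turn of captive screw 2 in rad (head 33 mm across, 13 mm tall). 0: unlocked; grows as it is turned clockwise seen from above; hard stop at 1.3: fully locked, its slot in line with two dark index lines on the flange beside the head. Takes about 0.05 N m, stays where it is left.
- screw2_top (a point): Centre of the top face of screw 2, on its axis, 47 mm above the bench; turns with the screw. Its x axis lies along the slot, which crosses the whole head, 8 mm wide, 9 mm deep. In the station's frame the slot's direction is 2.22 rad minus the joint value.
- forceps3: Long forceps (rigid), steel, 160 mm, 60 g, hanging tips down; may be absent. Origin: at the tips; z up along it. Handle and eye as on the key (top 50 mm, 28 mm wide along y, 16 mm thick along x, eye 16 mm wide along x from 6 to 36 mm below the top); below it two slender legs, within 20 mm (y), that meet at the tips.
- screw3 (a joint): Turn of captive screw 3 in rad (head 33 mm across, 13 mm tall). 0: unlocked; grows as it is turned clockwise seen from above; hard stop at 1.3: fully locked, its slot in line with two dark index lines on the flange beside the head. Takes about 0.05 N m, stays where it is left.
- screw3_top (a point): Centre of the top face of screw 3, on its axis, 47 mm above the bench; turns with the screw. Its x axis lies along the slot, which crosses the whole head, 8 mm wide, 9 mm deep. In the station's frame the slot's direction is 2.22 rad minus the joint value.
- cup1 (a point): Centre of the inner floor of cup 1 of the holder (x = -78 mm on the holder); the rim is 84 mm above it.
- cup2 (a point): Centre of the inner floor of cup 2 of the holder (x = -26 mm on the holder); the rim is 84 mm above it.
- cup3 (a point): Centre of the inner floor of cup 3 of the holder (x = 26 mm on the holder); the rim is 84 mm above it.
- cup4 (a point): Centre of the inner floor of cup 4 of the holder (x = 78 mm on the holder); the rim is 84 mm above it.
- beaker: Bystander: glass beaker, 68 mm wide, 90 mm tall. Origin: centre of the underside. Leave it alone.
- jar: Bystander: amber glass jar, 40 mm wide, 55 mm tall. Origin: centre of the underside. Leave it alone.
- vial: Bystander: small glass vial, 24 mm wide, 45 mm tall. Origin: centre of the underside. Leave it alone.
- dish: Bystander: clear plastic dish, 60 mm wide, 14 mm tall. Origin: centre of the underside. Leave it alone.
- bottle: Bystander: glass bottle with a blue cap, 68 mm wide, 160 mm tall. Origin: centre of the underside. Leave it alone.

How it is judged:
On the way, in this order (a step that is already met when the one before it is completed fails the run):
1. the key has been lifted off its hook and clear of the stand ((x of key in the frame of stand below -0.105 m or z of key in the frame of stand above 0.12 m)), for 0.1 s.
2. all three screws are turned clockwise to at least 1.15 rad of 1.3 (value of joint each of screw1, screw2, screw3 above 1.15 rad), for 0.2 s.
At the end, for the whole second after the job is handed in: All three screws at 1.15 rad or more (stop at 1.3); the key and every forceps present stands with its foot within 26 mm of the floor centre of a cup, within 0.4 rad of upright, at rest; the holder stands level and at rest (all of step 2 and (distance between key and cup1 below 0.026 m or distance between key and cup2 below 0.026 m or distance between key and cup3 below 0.026 m or distance between key and cup4 below 0.026 m) and angle between each of key, forceps1, forceps2, forceps3's own z axis and vertical below 0.4 rad and linear speed of each of key, forceps1, forceps2, forceps3, holder below 0.03 m/s and (distance between forceps1 and cup1 below 0.026 m or distance between forceps1 and cup2 below 0.026 m or distance between forceps1 and cup3 below 0.026 m or distance between forceps1 and cup4 below 0.026 m) and (distance between forceps2 and cup1 below 0.026 m or distance between forceps2 and cup2 below 0.026 m or distance between forceps2 and cup3 below 0.026 m or distance between forceps2 and cup4 below 0.026 m) and (distance between forceps3 and cup1 below 0.026 m or distance between forceps3 and cup2 below 0.026 m or distance between forceps3 and cup3 below 0.026 m or distance between forceps3 and cup4 below 0.026 m) and angle between holder's own z axis and vertical below 0.1 rad); the robot touches nothing.
It fails at once if the fingers press on the station or its screws (over 3 N) (contact force between the fingers and station above 3 N).
It fails at once if a bystander (beaker, jar, vial, dish or bottle) is moved by more than 30 mm (distance of any of beaker, jar, vial, dish, bottle from where it was at the start of the episode above 0.03 m).
Of forceps1, forceps2, forceps3 only 2 to 3 are there at a start; the rules pass over those that are not, and their reading is None.
At some moment in a run one of holder may be knocked a few centimetres aside while the robot is not near it.
It also fails if it takes over 200 s, if anything falls off the work surface, if the arm or the gripper's body presses on something with over 40 N, if the wrist force passes 120 N, or if a joint passes its speed limit or range.

## Working session

There is one attempt and no reset: what is moved stays moved. The work goes in short steps, Python scripts to look and compute and a tool call to move; the robot and the scene stay as the last step left them, time stands still between calls to the robot, and variables do not carry over. Pictures are saved under pics/ and viewed, and the job is handed in when it is done.

Besides the shell and the picture viewer there is one more tool, called after "Emit:" as name(argument=value, ...) on one line, values as JSON. servo_tool: Moves the arm, as the interface text tells. Its arguments: {"type":"object","properties":{"rows":{"type":"array"},"grip":{"type":"number"},"squeeze":{"type":"number"}},"required":["rows"]}

I'll start by looking at the state and the cameras.

```bash
ls; mkdir -p pics
python3 - <<'E'
from workcell import bot
import cv2, numpy as np
s=bot.observe()
for k,v in s.items(): print(k,np.round(v,4))
print(bot.grip_point_offset)
for n in ["scene","side","wrist"]:
    f=bot.grab_frame(n)
    cv2.imwrite(f"pics/{n}0.png",f["image"][:,:,::-1])
    print(n,{k:np.round(v,4).tolist() for k,v in f.items() if k!="image"})
E
```

```text
pics
clock 0.0
qpos [ 1.1948  0.522  -0.0363  1.6     0.0212  1.0211 -0.1128]
qd [-0.0001  0.0012  0.0019  0.0005 -0.     -0.0004  0.001 ]
joint_efforts [-6.00000e-04 -9.27126e+01  1.98020e+00 -3.69933e+01  1.80000e-02
  8.20000e-03  1.00000e-04]
position [ 0.188  -0.5957  0.2307]
tool_rot [-3.1404e+00  1.0000e-04  3.0580e-01]
force [0.1057 0.7748 0.5613]
moment [ 0.0061  0.0185 -0.0074]
grip_width 0.085
0.0187
scene {'K': [[552.7848, 0.0, 323.7344], [0.0, 552.7848, 237.7267], [0.0, 0.0, 1.0]], 'dist': [-0.1536, 0.0, 0.0, 0.0, 0.0], 'R': [[-0.4136, 0.9104, 0.006], [0.7574, 0.3478, -0.5526], [-0.5052, -0.224, -0.8334]], 't': [0.1985, -0.4131, 1.4531]}
side {'K': [[621.4953, 0.0, 324.2663], [0.0, 621.4953, 243.1346], [0.0, 0.0, 1.0]], 'dist': [-0.019, 0.0, 0.0, 0.0, 0.0], 'R': [[0.9915, -0.1294, -0.0113], [-0.1031, -0.7312, -0.6743], [0.079, 0.6698, -0.7383]], 't': [-0.56, 0.1256, 1.1417]}
wrist {'K': [[377.419, 0.0, 322.6266], [0.0, 377.419, 245.2563], [0.0, 0.0, 1.0]], 'dist': [0.0086, 0.0, 0.0, 0.0, 0.0], 'mount': [[-0.0, -0.9586, -0.2848, 0.072], [1.0, 0.0002, -0.0006, 0.0005], [0.0007, -0.2848, 0.9586, -0.1419], [0.0, 0.0, 0.0, 1.0]]}
```

View pics/scene0.png

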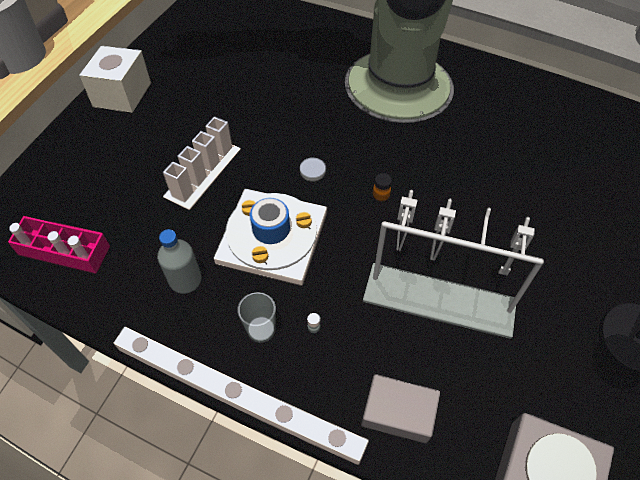

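View pics/side0.png

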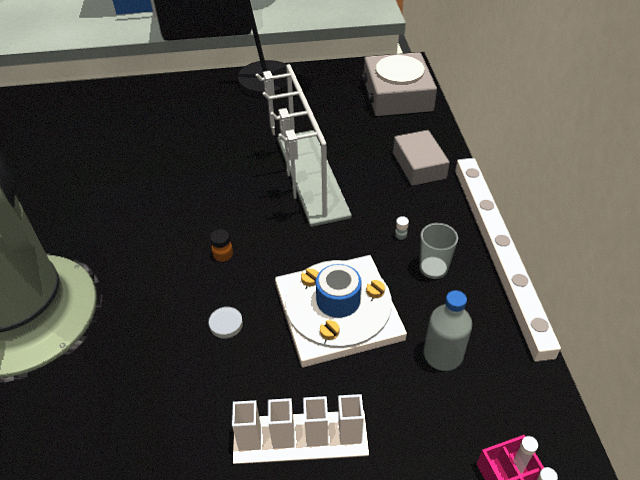

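View pics/wrist0.png

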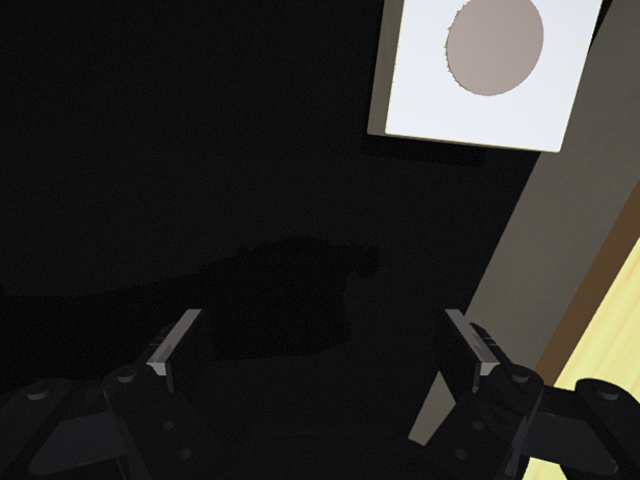

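```bash
cat > h.py <<'E'
from workcell import bot
import cv2, numpy as np
from scipy.spatial.transform import Rotation as Rn
from scipy.optimize import least_squares
def cam(f,s=None):
    if "R" in f: return np.array(f["R"]),np.array(f["t"])
    T=np.eye(4);T[:3,:3]=Rn.from_euler("xyz",s["tool_rot"]).as_matrix();T[:3,3]=s["position"]
    M=np.linalg.inv(T@np.array(f["mount"])); return M[:3,:3],M[:3,3]
def grab(n):
    s=bot.observe(); f=bot.grab_frame(n); f["R"],f["t"]=cam(f,s) ; f["s"]=s; return f
def proj(f,X):
    X=np.atleast_2d(X).astype(float)
    return cv2.projectPoints(X,cv2.Rodrigues(f["R"])[0],f["t"],np.array(f["K"]),np.array(f["dist"]))[0].reshape(-1,2)
def ray(f,uv,z):
    p=cv2.undistortPoints(np.array(uv,float).reshape(-1,1,2),np.array(f["K"]),np.array(f["dist"])).reshape(-1,2)
    d=np.c_[p,np.ones(len(p))]@f["R"]; c=-f["R"].T@f["t"]
    return c+d*((z-c[2])/d[:,2])[:,None]
def save(f,name,box=None,sc=1,pts=[]):
    im=f["image"][:,:,::-1].copy()
    x0,y0,x1,y1=box or (0,0,640,480)
    im=cv2.resize(im[y0:y1,x0:x1],None,fx=sc,fy=sc,interpolation=cv2.INTER_CUBIC)
    for p in pts:
        q=((np.array(p)-[x0,y0]+.5)*sc).astype(int); cv2.circle(im,tuple(int(v) for v in q),3,(0,255,0),1)
    cv2.imwrite("pics/"+name,im)
def place(pts,x,y,yaw):
    pts=np.array(pts,float); c,s=np.cos(yaw),np.sin(yaw)
    return np.c_[x+c*pts[:,0]-s*pts[:,1],y+s*pts[:,0]+c*pts[:,1],pts[:,2]]
def fit(obs,x0):
    # obs: list of (frame, modelpts, uv)
    fun=lambda p: np.concatenate([(proj(f,place(m,*p))-np.array(u)).ravel() for f,m,u in obs])
    r=least_squares(fun,x0); return r.x, r.fun
def rel(p_target,yaw=None,down=True):
    pass
E
python3 - <<'E'
from h import *
f=grab("scene"); g=grab("side")
save(f,"sA.png",(210,150,350,290),5)
save(f,"sB.png",(350,180,560,340),3.5)
save(f,"sC.png",(150,110,260,220),5)
save(g,"gA.png",(220,380,380,470),4.5)
save(g,"gB.png",(230,60,370,230),3.5)
save(g,"gC.png",(265,250,415,370),5)
E
```

```text
(no output)
```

View pics/sA.png

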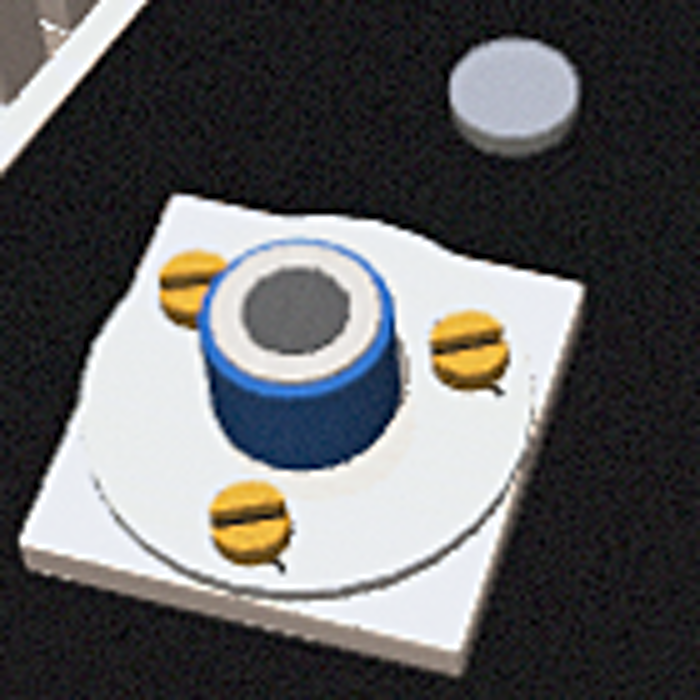

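View pics/sB.png

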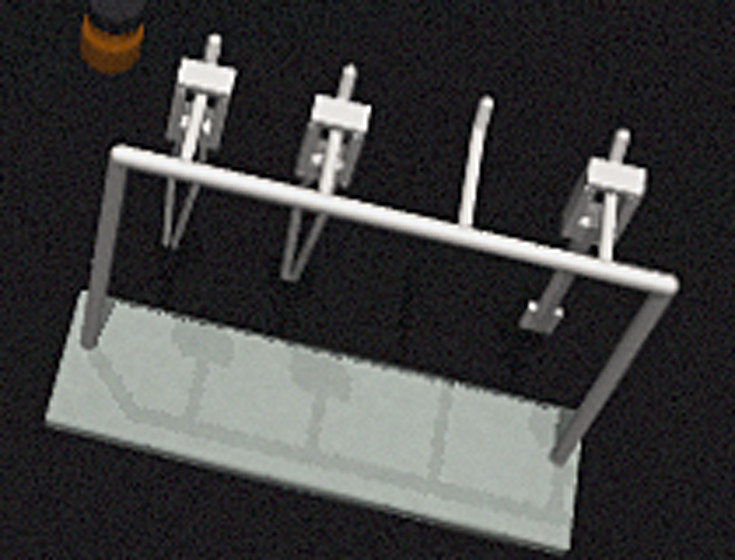

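View pics/sC.png

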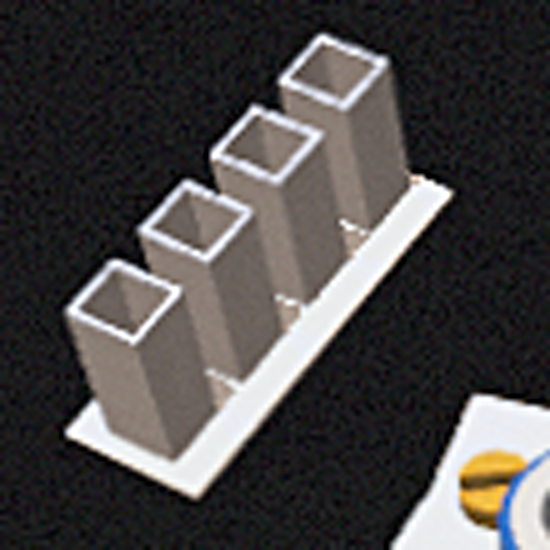

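View pics/gA.png

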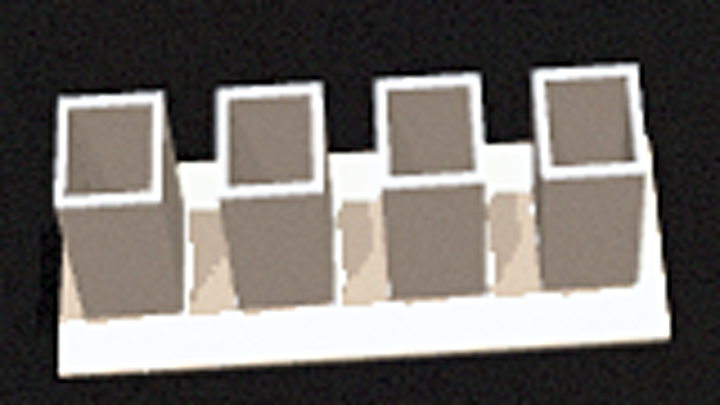

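View pics/gB.png

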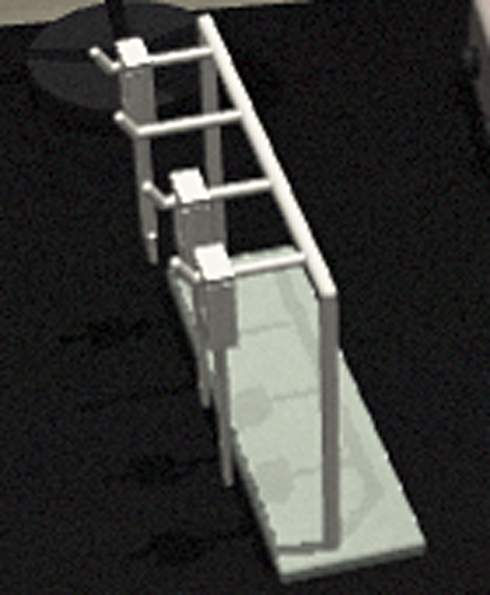

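View pics/gC.png

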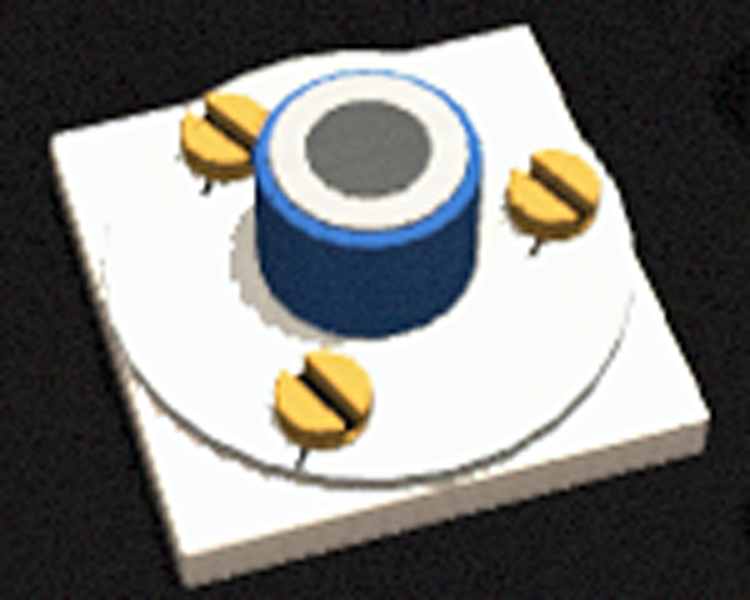

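```bash
cat > m1.py <<'E'
from h import *
f=grab("scene"); g=grab("side")
S=lambda o,k,p: (np.array(p,float)/k+np.array(o)-0.5)
# stand hooks
tips=[(-.077,y,.2155) for y in (-.105,-.035,.035,.105)]
a=S((350,180),3.5,[(214,40),(349,70),(487,102),(623,133)]); b=S((230,60),3.5,[(178,263),(148,187),(120,117),(96,52)])
p,r=fit([(f,tips,a),(g,tips,b)],[.6,.2,0]); print("stand",p.round(4),np.abs(r).max().round(1),r.round(1))
st=p
# station
sc=S((210,150),5,[(195,286),(470,348),(250,520)])
X=ray(f,sc,.047); print(X.round(4))
sg=S((265,250),5,[(225,135),(553,193),(323,398)])
Y=ray(g,sg,.047); print(Y.round(4))
pl=S((210,150),5,[(175,195),(583,287),(462,658),(22,547)]); P=ray(f,pl,.024); print(P.round(4), P.mean(0))
pl2=S((265,250),5,[(52,135),(528,25),(708,415),(183,553)]); Q=ray(g,pl2,.024); print(Q.round(4),Q.mean(0))
c=(X.mean(0)+P.mean(0)+Y.mean(0)+Q.mean(0))/4
for v in np.r_[X,Y]-c: print("screw r",np.hypot(*v[:2]),np.degrees(np.arctan2(v[1],v[0])))
# holder
oc=lambda cx:[(cx+sx*.017,sy*.019,.09) for sx,sy in((-1,-1),(1,-1),(1,1),(-1,1))]
hA=ray(f,S((150,110),5,[(68,312),(112,262),(183,295),(133,342),(282,78),(324,35),(388,62),(345,108)]),.09)
hB=ray(g,S((220,380),4.5,[(57,97),(163,90),(162,200),(57,205),(532,68),(638,64),(643,172),(543,178)]),.09)
print("cups",hA[:4].mean(0),hA[4:].mean(0),hB[:4].mean(0),hB[4:].mean(0))
for A in (hA,hB):
  d=A[4:].mean(0)-A[:4].mean(0); print(np.linalg.norm(d),np.degrees(np.arctan2(d[1],d[0])),(A.mean(0)).round(4))
E
python3 m1.py
```

```text
stand [0.5693 0.2949 0.1511] 2.0 [-0.9 -0.7 -0.7 -0.5 -1.1 -0.6 -0.9 -0.4 -0.1 -2.   0.  -1.9  0.2 -1.9
 -0.2 -1.9]
[[ 0.5574 -0.1397  0.047 ]
 [ 0.5379 -0.0201  0.047 ]
 [ 0.6504 -0.0635  0.047 ]]
[[ 0.5344 -0.0298  0.047 ]
 [ 0.6474 -0.0726  0.047 ]
 [ 0.5542 -0.1486  0.047 ]]
[[ 0.5028 -0.1827  0.024 ]
 [ 0.4738  0.0027  0.024 ]
 [ 0.6604  0.0344  0.024 ]
 [ 0.6891 -0.1508  0.024 ]] [ 0.58154009 -0.0740987   0.024     ]
[[ 0.4719 -0.002   0.024 ]
 [ 0.6574  0.0271  0.024 ]
 [ 0.6869 -0.1582  0.024 ]
 [ 0.5015 -0.1883  0.024 ]] [ 0.57943482 -0.0803535   0.024     ]
screw r 0.06569584736992265 -110.52344104561281
screw r 0.07193239577225893 126.17138847230487
screw r 0.07154723445386539 11.810365666044403
screw r 0.06671437236220616 133.57832189284042
screw r 0.06724851913447376 4.689516337390885
screw r 0.07518920712987875 -110.38427661070953
cups [ 0.56389694 -0.3127593   0.09      ] [ 0.40718964 -0.30136063  0.09      ] [ 0.408009   -0.30528655  0.09      ] [ 0.56303451 -0.31655223  0.09      ]
0.15712131847905533 175.8397113833747 [ 0.4855 -0.3071  0.09  ]
0.1554343046818553 -4.1563715329118045 [ 0.4855 -0.3109  0.09  ]
```

```bash
cat > plan.py <<'E'
from h import *
import sys,math
# usage: plan.py x y z yawdeg [speed cm/row]   (m, tool down)
x,y,z,yaw=map(float,sys.argv[1:5]); sp=float(sys.argv[5]) if len(sys.argv)>5 else 6.0
s=bot.observe(); R0=Rn.from_euler("xyz",s["tool_rot"]); p0=np.array(s["position"])
def Rd(a): return Rn.from_euler("xyz",[math.pi,0,math.radians(a)])
R1=Rd(yaw); p1=np.array([x,y,z]); rv=(R0.inv()*R1).as_rotvec(degrees=True)
n=max(1,math.ceil(np.linalg.norm(p1-p0)*100/sp-1e-6),math.ceil(np.linalg.norm(rv)/10.0-1e-6))
R,p=R0,p0; rows=[]
for i in range(1,n+1):
    Rt=R0*Rn.from_rotvec(rv*i/n,degrees=True); pt=p0+(p1-p0)*i/n
    d=np.r_[R.inv().apply(pt-p)*100,(R.inv()*Rt).as_rotvec(degrees=True)]
    d=np.r_[np.round(d[:3],2 if n<4 else 1),np.round(d[3:],1)]+0.0
    p=p+R.apply(d[:3])/100; R=R*Rn.from_rotvec(d[3:],degrees=True); rows.append(d.tolist())
for i in range(0,n,5): print(rows[i:i+5])
print("pos",p0.round(4),"rot",np.degrees(R0.as_euler("xyz")).round(1),"-> end",p.round(4),"err mm",((p1-p)*1000).round(1),"F",np.round(s["force"],1),"w",round(s["grip_width"],4),"t",round(s["clock"],1),"q",np.round(s["qpos"],2))
E
python3 plan.py 0.5 -0.2 0.35 8
```

```text
[[4.6, -3.2, -1.3, 0.0, 0.0, 1.1], [4.6, -3.2, -1.3, 0.0, 0.0, 1.0], [4.5, -3.3, -1.4, 0.0, 0.0, 1.1], [4.5, -3.4, -1.3, 0.0, 0.0, 1.0], [4.3, -3.5, -1.3, 0.0, 0.0, 1.1]]
[[4.4, -3.6, -1.3, 0.0, 0.0, 1.0], [4.2, -3.6, -1.3, 0.0, 0.0, 1.1], [4.2, -3.7, -1.4, 0.0, 0.0, 1.1], [4.1, -3.8, -1.3, 0.0, 0.0, 1.0]]
pos [ 0.1881 -0.596   0.2312] rot [-180.     0.    17.5] -> end [ 0.5    -0.2004  0.3502] err mm [ 0.   0.4 -0.2] F [-0.1  0.2 -0.3] w 0.0853 t 0.3 q [ 1.19  0.52 -0.04  1.6   0.02  1.02 -0.11]
```

Emit:
servo_tool(rows=[[[4.6,-3.2,-1.3,0,0,1.1],[4.6,-3.2,-1.3,0,0,1],[4.5,-3.3,-1.4,0,0,1.1],[4.5,-3.4,-1.3,0,0,1],[4.3,-3.5,-1.3,0,0,1.1]]])

```text
clock: 0.98
position: [0.362, -0.3746, 0.2979]
tool_rot: [3.141, -0.0, 0.213]
force: [0.7, 0.4, -0.1]
grip_width: 0.0852
```

Emit:
servo_tool(rows=[[[4.4,-3.6,-1.3,0,0,1],[4.2,-3.6,-1.3,0,0,1.1],[4.2,-3.7,-1.4,0,0,1.1],[4.1,-3.8,-1.3,0,0,1],[0,0,0,0,0,0]]], grip=0.3)

```text
clock: 1.6
position: [0.5024, -0.1965, 0.351]
tool_rot: [-3.141, -0.002, 0.146]
force: [-1.0, -1.1, -0.4]
grip_width: 0.0556
```

```bash
python3 - <<'E'
from h import *
f=grab("wrist"); np.save("w1.npy",f,allow_pickle=True)
save(f,"w1.png"); print(f["s"]["position"],f["s"]["tool_rot"],f["s"]["grip_width"],f["s"]["clock"])
E
python3 plan.py 0.6 -0.08 0.25 8
```

```text
[ 0.50240477 -0.19649601  0.35098309] [-3.14085115e+00 -1.91905360e-03  1.45754839e-01] 0.0555581009391617 1.6
[[2.9, -2.6, 2.5, 0.0, 0.0, 0.0], [2.8, -2.6, 2.5, 0.0, 0.0, 0.1], [2.9, -2.6, 2.5, 0.0, 0.0, 0.0], [2.9, -2.6, 2.6, 0.0, 0.0, 0.1]]
pos [ 0.5009 -0.1988  0.3505] rot [-180.    -0.     8.2] -> end [ 0.6001 -0.0795  0.2495] err mm [-0.1 -0.5  0.5] F [-0.9 -0.  -0. ] w 0.0556 t 1.6 q [ 0.43  0.28 -0.2   1.66  0.06  1.21 -1.22]
```

View pics/w1.png

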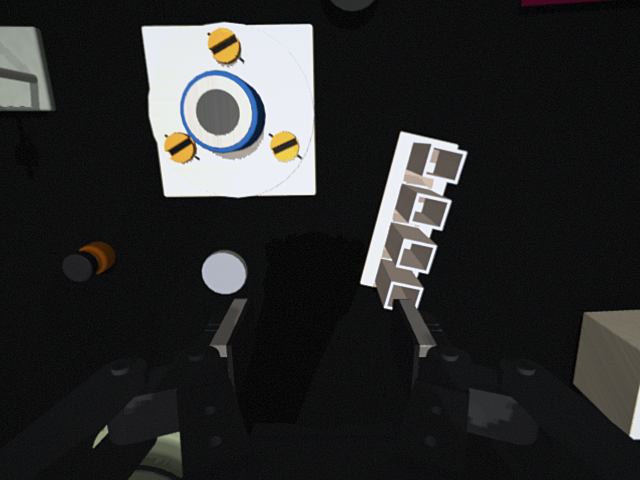

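Emit:
servo_tool(rows=[[[1.9,-2.8,2.5,0,0,0],[1.9,-2.8,2.5,0,0,0],[1.9,-2.7,2.5,0,0,0],[1.9,-2.7,2.6,0,0,0],[0,0,0,0,0,0]]], grip=0.3)

```text
clock: 2.28
position: [0.5593, -0.0795, 0.2473]
tool_rot: [-3.14, 0.003, 0.142]
force: [-0.3, -0.2, -0.4]
grip_width: 0.0554
```

Emit:
servo_tool(rows=[[[0,0,0,0,0,0]]])

```text
clock: 2.4
position: [0.5596, -0.0822, 0.2495]
tool_rot: [3.141, 0.0, 0.139]
force: [0.4, -0.6, -0.5]
grip_width: 0.0555
```

Run:
```python
from h import *
f=grab("wrist"); np.save("w2.npy",f,allow_pickle=True)
save(f,"w2.png"); print(f["s"]["position"],f["s"]["tool_rot"],f["s"]["clock"])
```

```text
[ 0.55955559 -0.08222032  0.24947081] [3.14101670e+00 3.31536779e-04 1.38732007e-01] 2.4
```

View pics/w2.png

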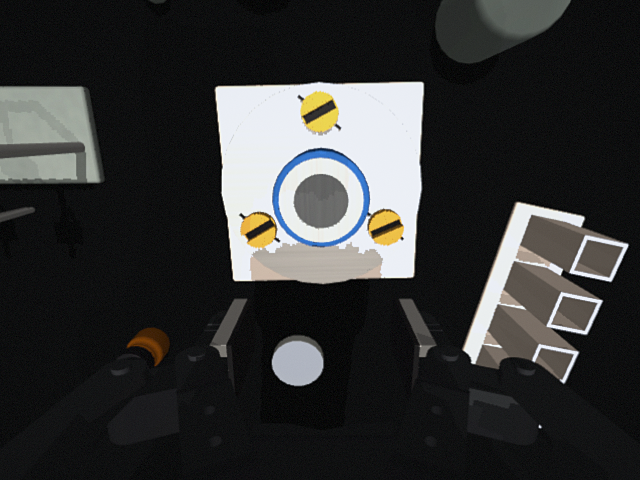

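```bash
cat > fitst.py <<'E'
from h import *
from scipy.optimize import minimize
def brass(f):
    hsv=cv2.cvtColor(np.ascontiguousarray(f["image"]),cv2.COLOR_RGB2HSV)
    m=((hsv[...,0]>15)&(hsv[...,0]<33)&(hsv[...,1]>120)&(hsv[...,2]>60)).astype(np.uint8)
    return m
th=np.linspace(0,2*np.pi,60)[:-1]; C=np.c_[.0165*np.cos(th),.0165*np.sin(th)]
def render(f,p,k,sc=4,bot_z=.034):
    a=np.radians(120*k); ctr=place([[.07*np.cos(a),.07*np.sin(a),0]],*p)[0]
    X=np.r_[np.c_[C+ctr[:2],np.full(len(C),.047)],np.c_[C+ctr[:2],np.full(len(C),bot_z)]]
    uv=proj(f,X); return cv2.convexHull(uv.astype(np.float32)).reshape(-1,2)
def hullof(f,m,p,k):
    uv=render(f,p,k); c=uv.mean(0); r=np.abs(uv-c).max()*1.4
    mm=np.zeros_like(m); x0,y0,x1,y1=[int(v) for v in (c[0]-r,c[1]-r,c[0]+r,c[1]+r)]
    mm[y0:y1,x0:x1]=m[y0:y1,x0:x1]
    mm=cv2.morphologyEx(mm,cv2.MORPH_OPEN,np.ones((2,2)))
    pts=np.argwhere(mm)[:,::-1].astype(np.float32)
    return cv2.convexHull(pts).reshape(-1,2) if len(pts)>20 else None
def centroid(h):
    M=cv2.moments(h.astype(np.float32)); return np.array([M["m10"],M["m01"]])/M["m00"],M["m00"]
def solve(fs,p,verbose=True):
    H=[]
    for f,ks in fs:
        m=brass(f)
        for k in ks:
            h=hullof(f,m,p,k); H.append((f,k,h))
    def fun(q): return np.concatenate([centroid(render(f,q,k))[0]-centroid(h)[0] for f,k,h in H])
    r=least_squares(fun,p)
    if verbose: print("station",r.x.round(4),np.degrees(r.x[2]).round(2),"res",r.fun.round(2)); print([ (round(centroid(h)[1]),round(centroid(render(f,r.x,k))[1])) for f,k,h in H])
    return r.x
def slots(f,p,ks=(0,1,2)):
    out=[]
    g=cv2.cvtColor(np.ascontiguousarray(f["image"]),cv2.COLOR_RGB2GRAY).astype(np.float32)
    for k in ks:
        a=np.radians(120*k); c=place([[.07*np.cos(a),.07*np.sin(a),0]],*p)[0][:2]
        # sample top face on a grid, find angle with darkest band
        n=61; L=np.linspace(-.0135,.0135,n)
        best=None
        for ang in np.radians(np.arange(0,180,.5)):
            d=np.array([np.cos(ang),np.sin(ang)]); e=np.array([-d[1],d[0]])
            for off in np.arange(-.002,.0021,.0005):
                X=np.c_[c+L[:,None]*d+off*e,np.full(n,.047)]
                uv=proj(f,X).astype(np.float32)
                v=cv2.remap(g,uv[None,:,0],uv[None,:,1],cv2.INTER_LINEAR).mean()
                if best is None or v<best[0]: best=(v,np.degrees(ang),off)
        out.append(best)
    return out
if __name__=="__main__":
    w=np.load("w2.npy",allow_pickle=True).item(); p0=np.array([.581,-.077,np.radians(9)])
    p=solve([(w,(0,1,2))],p0)
    sc=grab("scene"); sd=grab("side")
    solve([(sc,(0,1))],p); solve([(sd,(0,2))],p)
    pa=solve([(w,(0,1,2)),(sc,(0,1)),(sd,(0,2))],p)
    for s in slots(w,p): print(np.round(s,4))
E
python3 fitst.py
```

```text
station [ 0.5781 -0.0794  0.1598] 9.15 res [ 0.11 -0.02 -0.09  0.06 -0.03 -0.04]
[(1134, 1222), (952, 1044), (948, 1047)]
station [ 0.5806 -0.0731  0.1599] 9.16 res [ 0.02 -0.02 -0.02  0.03]
[(192, 238), (172, 217)]
station [ 0.581  -0.0824  0.1554] 8.9 res [ 0.12  0.09 -0.1  -0.09]
[(236, 292), (271, 330)]
station [ 0.5786 -0.0792  0.1598] 9.15 res [-0.14 -0.62 -0.35 -0.43 -0.23 -0.53 -2.18 -1.9  -2.22 -1.7  -1.62 -1.31
 -1.62 -1.48]
[(1134, 1224), (952, 1044), (948, 1048), (192, 236), (172, 216), (236, 291), (271, 329)]
[4.45598e+01 1.25000e+02 1.00000e-03]
[ 3.3703e+01  1.1700e+02 -2.0000e-03]
[ 2.68528e+01  1.22500e+02 -2.00000e-03]
```

Run:
```python
from fitst import *
w=np.load("w2.npy",allow_pickle=True).item(); p=np.array([0.5781,-0.0794,0.1598])
ims=[]
for k in range(3):
    a=np.radians(120*k); c=place([[.07*np.cos(a),.07*np.sin(a),0]],*p)[0][:2]
    # rectify: world top-down patch at z=.047, 48mm, px .2mm ; x right,y up
    n=240; gx,gy=np.meshgrid(np.linspace(-.024,.024,n),np.linspace(.024,-.024,n))
    X=np.c_[c[0]+gx.ravel(),c[1]+gy.ravel(),np.full(n*n,.047)]
    uv=proj(w,X).astype(np.float32).reshape(n,n,2)
    im=cv2.remap(np.ascontiguousarray(w["image"][:,:,::-1]),uv[...,0],uv[...,1],cv2.INTER_CUBIC)
    cv2.circle(im,(120,120),int(.0165/.0002),(0,255,0),1)
    for ang,col in((136.35,(255,0,0)),):
        d=np.radians(ang); e=np.array([np.cos(d),-np.sin(d)])
        cv2.line(im,tuple(int(v) for v in 120-e*110),tuple(int(v) for v in 120+e*110),col,1)
    ims.append(im)
cv2.imwrite("pics/rect.png",np.hstack(ims))
```

```text
(no output)
```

View pics/rect.png

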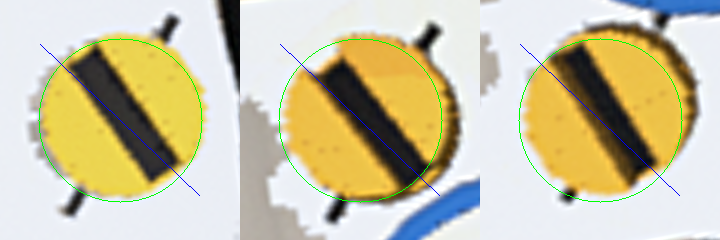

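```bash
python3 plan.py 0.48 0.36 0.34 8.7
```

```text
[[-0.2, -5.6, -1.1, 0.0, 0.0, -0.1], [-0.2, -5.6, -1.2, 0.0, 0.0, -0.1], [-0.2, -5.6, -1.1, 0.0, 0.0, -0.1], [-0.2, -5.6, -1.1, 0.0, 0.0, -0.1], [-0.2, -5.7, -1.1, 0.0, 0.0, -0.1]]
[[-0.2, -5.6, -1.2, 0.0, 0.0, -0.1], [-0.2, -5.6, -1.1, 0.0, 0.0, -0.1], [-0.1, -5.6, -1.1, 0.0, 0.0, -0.1]]
pos [ 0.5598 -0.0822  0.25  ] rot [180.   -0.    7.9] -> end [0.4803 0.3601 0.3397] err mm [-0.3 -0.1  0.3] F [ 0.4 -0.1  0.1] w 0.0553 t 2.5 q [ 0.22  0.42 -0.25  1.73  0.12  1.01 -1.5 ]
```

Emit:
servo_tool(rows=[[[-0.2,-5.0,-2.5,0,0,0],[-0.2,-5.4,-2.2,0,0,0],[-0.2,-5.6,-1.5,0,0,0],[-0.2,-5.6,-1.0,0,0,0],[-0.2,-5.7,-0.8,0,0,0]]])

```text
clock: 3.18
position: [0.5117, 0.1889, 0.3305]
tool_rot: [3.142, -0.002, 0.138]
force: [0.3, 0.3, 0.8]
grip_width: 0.0556
```

Emit:
servo_tool(rows=[[[-0.2,-5.8,-0.5,0,0,0],[-0.2,-5.8,-0.4,0,0,0],[-0.1,-5.8,-0.1,0,0,0],[0,0,0,0,0,0],[0,0,0,0,0,0]]])

```text
clock: 3.8
position: [0.4831, 0.3589, 0.3395]
tool_rot: [3.141, -0.0, 0.139]
force: [1.5, -0.6, -1.0]
grip_width: 0.0555
```

Run:
```python
from h import *
f=grab("wrist"); np.save("w3.npy",f,allow_pickle=True)
st=[0.5693,0.2949,0.1511]
tips=[(-.077,y,.2155) for y in (-.105,-.035,.035,.105)]
print(proj(f,place(tips,*st)).round(0))
save(f,"w3.png",pts=proj(f,place(tips,*st))); print(f["s"]["position"],f["s"]["tool_rot"],f["s"]["clock"])
```

```text
[[571. 235.]
 [475. 236.]
 [378. 237.]
 [283. 239.]]
[0.48313672 0.35885708 0.33949269] [ 3.14114214e+00 -3.89892805e-04  1.39187362e-01] 3.8
```

View pics/w3.png

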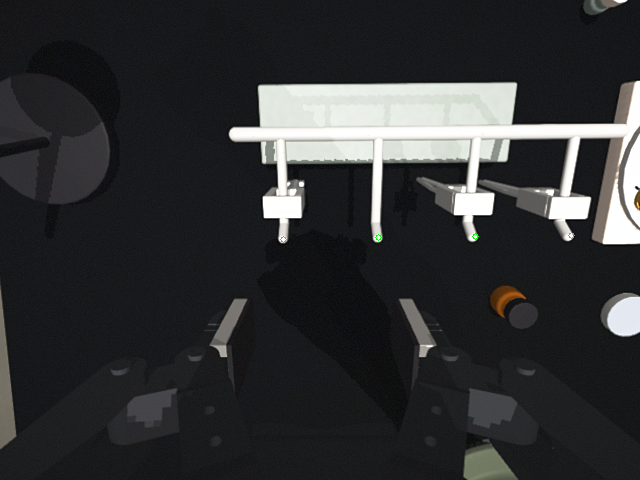

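Run:
```python
from h import *
f=np.load("w3.npy",allow_pickle=True).item()
save(f,"w3z.png",(255,120,345,250),6); save(f,"w3y.png",(410,120,610,250),4)
```

```text
(no output)
```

View pics/w3z.png

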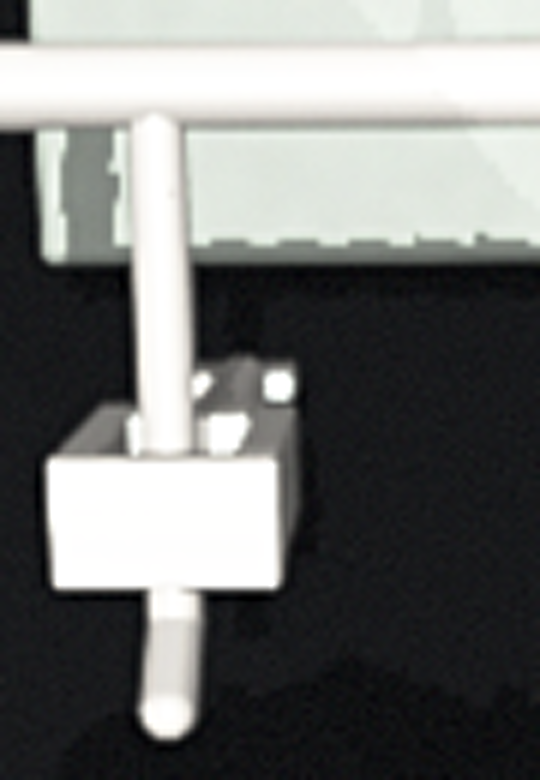

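View pics/w3y.png

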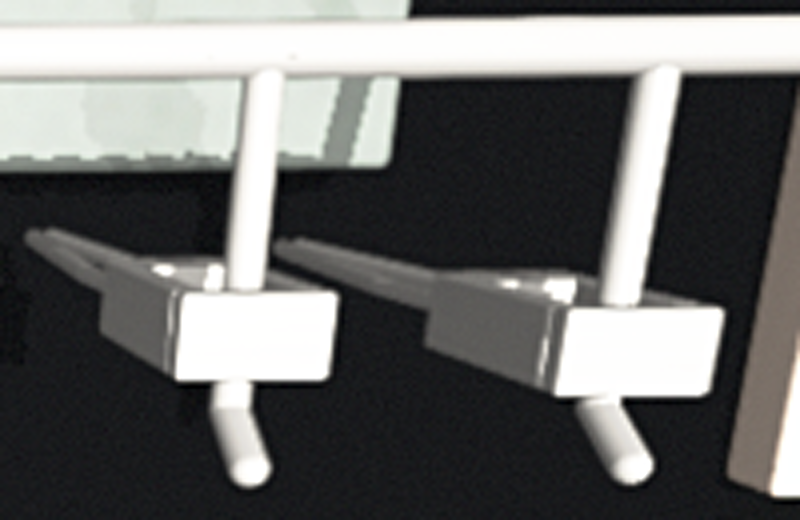

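```bash
python3 - <<'E'
from h import *
f=np.load("w3.npy",allow_pickle=True).item()
def S(o,k,p): return np.array(p,float)/k+np.array(o)-.5
for name,o,k,q in (("key",(255,120),6,[(47,457),(280,458),(282,588),(53,590)]),("f2",(410,120),4,[(181,292),(338,292),(331,380),(176,380)]),("f1",(410,120),4,[(563,308),(724,308),(713,396),(551,396)])):
    P=ray(f,S(o,k,q),.2095); e=P[0]-P[1]; e2=P[3]-P[2]; c=P.mean(0)
    print(name,c.round(4),"w",np.linalg.norm(e).round(4),np.linalg.norm(P[1]-P[2]).round(4),"ang",np.degrees(np.arctan2(e[1],e[0])).round(1),np.degrees(np.arctan2(e2[1],e2[0])).round(1))
    v=place([(-.052,y,0) for y in(.105,-.035,-.105)],.5693,.2949,.1511); print(v.round(4))
print("blade",ray(f,S((255,120),6,[(203,383),(280,385)]),.079).round(4))
E
python3 plan.py 0.4997 0.391 0.26 8.7
```

```text
key [0.4995 0.3905 0.2095] w 0.0281 0.016 ang 97.7 98.5
[[0.5021 0.3909 0.    ]
 [0.5232 0.2525 0.    ]
 [0.5337 0.1833 0.    ]]
f2 [0.5211 0.2529 0.2095] w 0.0282 0.0162 ang 97.9 97.9
[[0.5021 0.3909 0.    ]
 [0.5232 0.2525 0.    ]
 [0.5337 0.1833 0.    ]]
f1 [0.5278 0.1838 0.2095] w 0.0288 0.0162 ang 97.9 97.9
[[0.5021 0.3909 0.    ]
 [0.5232 0.2525 0.    ]
 [0.5337 0.1833 0.    ]]
blade [[0.499  0.3973 0.079 ]
 [0.5006 0.3838 0.079 ]]
[[1.03, -1.51, 3.98, 0.0, 0.0, -0.4], [1.04, -1.5, 3.98, 0.0, 0.0, -0.4]]
pos [0.4834 0.3584 0.3396] rot [180.   -0.    7.9] -> end [0.4997 0.391  0.26  ] err mm [ 0. -0.  0.] F [ 0.2 -1.3  0.9] w 0.0556 t 3.9 q [-0.45  0.42 -0.41  1.51  0.17  1.25 -2.32]
```

Emit:
servo_tool(rows=[[[0,0,0,0,0,-10.6],[0,0,0,0,0,-10.6],[0,0,0,0,0,-10.6],[0,0,0,0,0,-10.6],[0,0,0,0,0,-10.6]]])

```text
clock: 4.47
position: [0.4836, 0.358, 0.3397]
tool_rot: [3.141, -0.0, 1.069]
force: [-0.1, 0.1, -0.5]
grip_width: 0.0555
```

Emit:
servo_tool(rows=[[[0,0,0,0,0,-10.6],[0,0,0,0,0,-10.6],[0,0,0,0,0,-10.6],[0,0,0,0,0,-10.6],[0,0,0,0,0,-10.6]]])

```text
clock: 5.1
position: [0.4836, 0.358, 0.3396]
tool_rot: [3.141, 0.001, 1.994]
force: [1.1, -0.6, -0.2]
grip_width: 0.0553
```

Emit:
servo_tool(rows=[[[0,0,0,0,0,-10.6],[0,0,0,0,0,-10.6],[0,0,0,0,0,-10.6],[0,0,0,0,0,-10.6],[0,0,0,0,0,-10.6]]])

```text
clock: 5.72
position: [0.4836, 0.358, 0.3396]
tool_rot: [-3.141, 0.001, 2.919]
force: [-0.5, -0.9, -0.1]
grip_width: 0.0551
```

Emit:
servo_tool(rows=[[[0,0,0,0,0,-10.6],[0,0,0,0,0,-10.6],[0,0,0,0,0,0],[0,0,0,0,0,0]]])

```text
clock: 6.22
position: [0.4831, 0.3589, 0.3394]
tool_rot: [-3.141, 0.0, -3.004]
force: [-0.5, 0.6, 0.1]
grip_width: 0.0552
```

```bash
python3 - <<'E'
from h import *
f=grab("wrist"); np.save("w4.npy",f,allow_pickle=True)
save(f,"w4.png"); print(f["s"]["position"],f["s"]["tool_rot"],f["s"]["clock"],f["s"]["qpos"])
E
python3 plan.py 0.4997 0.391 0.26 188
```

```text
[0.48312544 0.35890202 0.33939301] [-3.14117462e+00  3.11304404e-04 -3.00374677e+00] 6.225 [-0.04886148  0.58720262 -1.09954999  1.48527201  0.52616317  1.39052037
  0.53437827]
[[-1.05, 1.46, 3.97, 0.0, 0.0, 0.0], [-1.04, 1.47, 3.97, 0.0, 0.0, 0.0]]
pos [0.483  0.3591 0.3394] rot [-180.    0. -172.] -> end [0.4997 0.391  0.26  ] err mm [ 0. -0. -0.] F [-0.5  0.7 -0.6] w 0.0556 t 6.3 q [-0.05  0.59 -1.1   1.49  0.53  1.39  0.53]
```

View pics/w4.png

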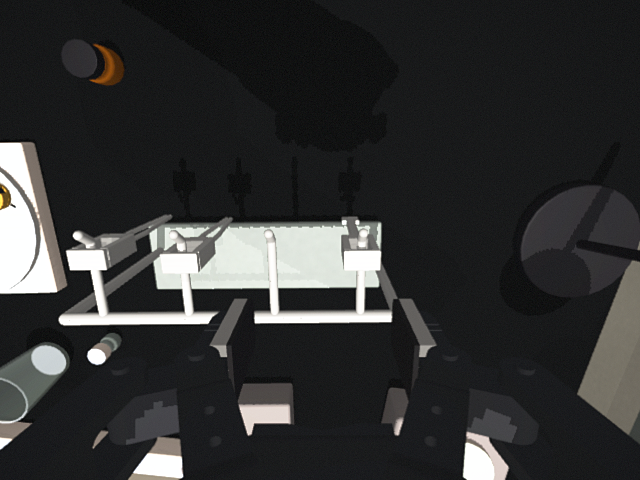

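Run:
```python
from h import *
f=np.load("w4.npy",allow_pickle=True).item()
save(f,"w4z.png",(330,205,400,275),8); save(f,"w4y.png",(60,215,220,285),5)
```

```text
(no output)
```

View pics/w4z.png

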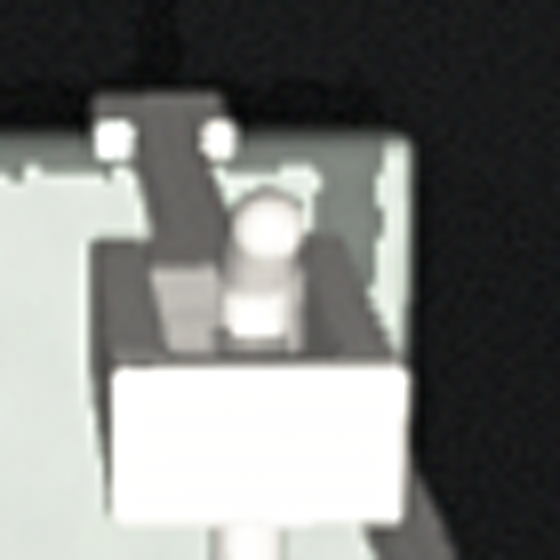

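View pics/w4y.png

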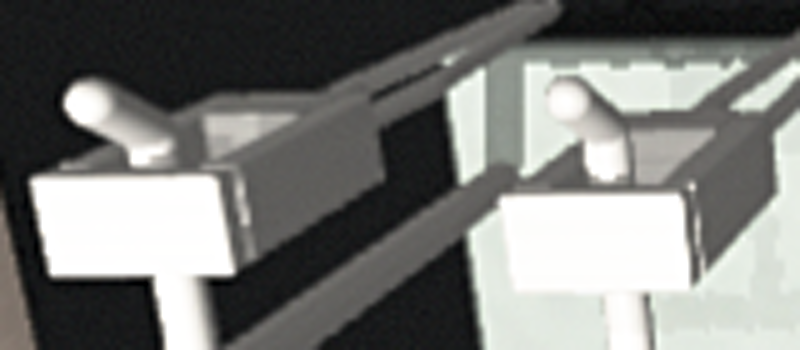

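Run:
```python
from h import *
f=np.load("w4.npy",allow_pickle=True).item()
def S(o,k,p): return np.array(p,float)/k+np.array(o)-.5
for name,o,k,q in (("key",(330,205),8,[(110,366),(410,366),(406,524),(114,524)]),("f2",(60,215),5,[(501,194),(683,194),(691,288),(511,288)]),("f1",(60,215),5,[(31,176),(217,176),(236,276),(51,276)])):
    P=ray(f,S(o,k,q),.2095); e=P[0]-P[1]; e2=P[3]-P[2]; c=P.mean(0)
    print(name,c.round(4),"w",np.linalg.norm(e).round(4),np.linalg.norm(P[1]-P[2]).round(4),"ang",np.degrees(np.arctan2(e[1],e[0])).round(1),np.degrees(np.arctan2(e2[1],e2[0])).round(1))
```

```text
key [0.4986 0.3907 0.2095] w 0.0283 0.0158 ang -82.1 -82.1
f2 [0.5198 0.2531 0.2095] w 0.0274 0.0151 ang -82.1 -82.1
f1 [0.5269 0.1839 0.2095] w 0.0277 0.016 ang -82.1 -82.1
```

Emit:
servo_tool(rows=[[[-1.0,1.45,3.0,0,0,0],[-1.0,1.45,3.0,0,0,0],[0,0,3.0,0,0,0],[0,0,0,0,0,0]]])

```text
clock: 6.78
position: [0.4979, 0.3905, 0.2478]
tool_rot: [-3.14, -0.002, -3.0]
force: [0.5, -0.4, 1.5]
grip_width: 0.0553
```

```bash
python3 plan.py 0.499 0.3906 0.168 187.9 3
```

```text
[[-0.04, 0.0, 2.66, 0.0, 0.0, 0.1], [-0.04, 0.01, 2.66, -0.1, -0.1, 0.0], [-0.04, -0.01, 2.66, 0.0, 0.0, 0.1]]
pos [0.4979 0.3905 0.2478] rot [-1.799e+02 -1.000e-01 -1.719e+02] -> end [0.499  0.3906 0.168 ] err mm [ 0.  0. -0.] F [ 0.5 -0.4  1.5] w 0.0553 t 6.8 q [-0.14  0.71 -1.03  1.52  0.63  1.27  0.46]
```

Emit:
servo_tool(rows=[[[0,0,2.7,0,0,0],[0,0,2.7,0,0,0],[0,0,2.7,0,0,0],[0,0,0,0,0,0],[0,0,0,0,0,0]]])

```text
clock: 7.4
position: [0.4988, 0.3918, 0.1703]
tool_rot: [3.141, 0.002, -2.999]
force: [0.7, 0.1, -0.4]
grip_width: 0.0556
```

```bash
python3 plan.py 0.499 0.3906 0.168 187.9 3
python3 - <<'E'
from h import *
f=grab("wrist"); save(f,"w5.png")
E
```

```text
[[0.0, -0.12, 0.23, 0.1, 0.1, 0.3]]
pos [0.4988 0.3918 0.1703] rot [ 1.799e+02  1.000e-01 -1.718e+02] -> end [0.499  0.3906 0.168 ] err mm [-0.  0.  0.] F [ 0.7  0.1 -0.4] w 0.0556 t 7.4 q [-0.16  0.79 -0.98  1.6   0.71  1.14  0.4 ]
```

View pics/w5.png

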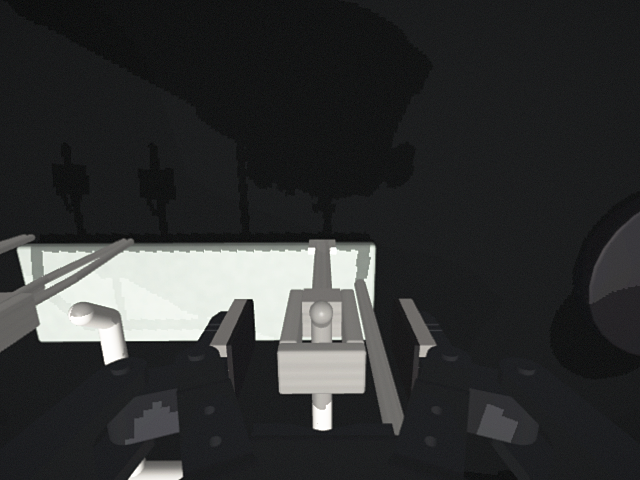

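The key's handle (centre about pixel 322, 340) sits centred between the open pads, hook through the eye. Closing now.

Emit:
servo_tool(rows=[[[0,-0.05,0.2,0,0,0],[0,0,0,0,0,0],[0,0,0,0,0,0],[0,0,0,0,0,0],[0,0,0,0,0,0]]], grip=-1, squeeze=80)

```text
clock: 8.07
position: [0.4987, 0.3906, 0.167]
tool_rot: [-3.141, 0.001, -2.999]
force: [-0.8, -4.1, 6.4]
grip_width: 0.0275
```

```bash
python3 plan.py 0.499 0.3906 0.1855 187.9 3
```

```text
[[-0.03, 0.0, -1.85, 0.0, 0.0, 0.3]]
pos [0.4987 0.3906 0.167 ] rot [-180.     0.  -171.8] -> end [0.499  0.3906 0.1855] err mm [ 0. -0.  0.] F [-0.8 -4.1  6.4] w 0.0275 t 8.1 q [-0.16  0.79 -0.98  1.6   0.71  1.14  0.4 ]
```

Emit:
servo_tool(rows=[[[0,0,-0.9,0,0,0],[0,0,-0.9,0,0,0],[0,0,0,0,0,0]]])

```text
clock: 8.45
position: [0.4986, 0.3911, 0.1853]
tool_rot: [3.141, 0.001, -2.998]
force: [-0.9, -0.3, -1.8]
grip_width: 0.0268
```

Emit:
servo_tool(rows=[[[1.2,0,0,0,0,0],[1.2,0,0,0,0,0],[1.2,0,0,0,0,0],[0,0,0,0,0,0]]])

```text
clock: 8.95
position: [0.4619, 0.3856, 0.1845]
tool_rot: [-3.141, 0.0, -2.997]
force: [0.6, -0.4, -0.7]
grip_width: 0.0269
```

Emit:
servo_tool(rows=[[[2,0,-0.5,0,0,0],[2,0,-1,0,0,0],[0.5,0,-2,0,0,0],[0,0,-2,0,0,0],[0,0,0,0,0,0]]])

```text
clock: 9.57
position: [0.4193, 0.3797, 0.2414]
tool_rot: [3.14, 0.003, -2.999]
force: [0.1, -0.3, -0.9]
grip_width: 0.0272
```

Run:
```python
from h import *
f=grab("wrist"); save(f,"w6.png"); s=f["s"]; print(s["position"],s["tool_rot"],s["force"],s["grip_width"],s["qpos"])
g=grab("side"); save(g,"g6.png",(160,20,360,170),4)
```

```text
[0.4192938  0.37974422 0.2413674 ] [ 3.14006877e+00  2.54574177e-03 -2.99907737e+00] [ 0.12504697 -0.34112003 -0.92212423] 0.027159716415710248 [-0.11530893  0.62033033 -1.0814658   1.7146918   0.59215018  1.17101184
  0.35226377]
```

View pics/w6.png

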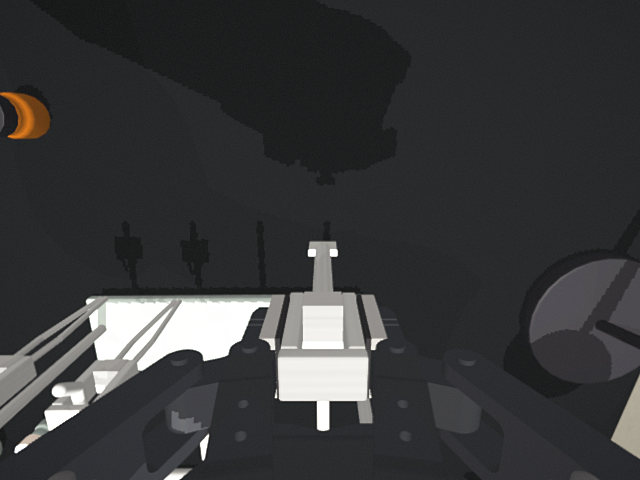

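View pics/g6.png

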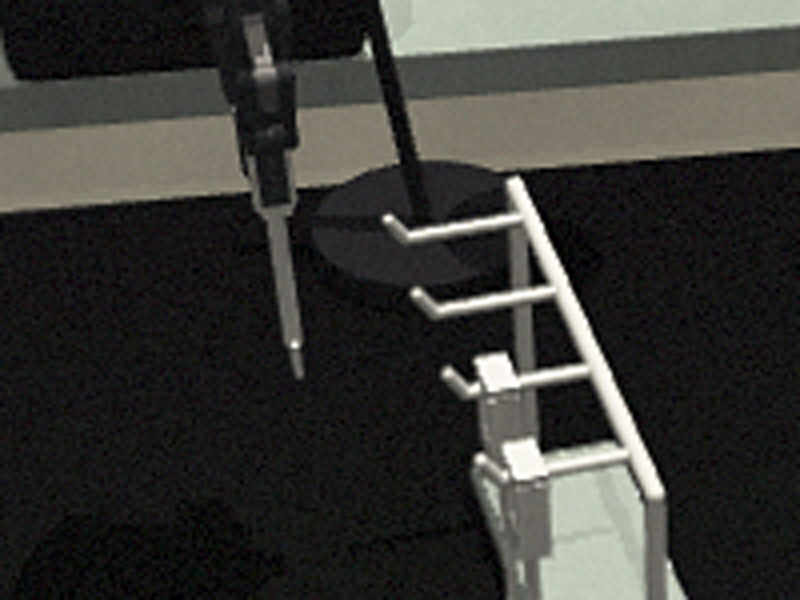

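```bash
cat > keyrel.py <<'E'
from h import *
def wproj(f,T): # tool points -> pixels
    M=np.linalg.inv(np.array(f["mount"])); X=np.c_[T,np.ones(len(T))]@M.T
    return cv2.projectPoints(X[:,:3],np.zeros(3),np.zeros(3),np.array(f["K"]),np.array(f["dist"]))[0].reshape(-1,2)
def keypts(dx,dy,dz,tx=0.,tz=0.):
    pts=np.array([(x,y,.15) for y in(-.014,.014) for x in(-.008,.008)]+[(x,y,.02) for y in(-.009,.009) for x in(-.002,.002)]+[(x,y,0) for y in(-.009,.009) for x in(-.002,.002)],float)
    # key z up -> tool -z ; key origin at tool (dx,dy,dz); rotate about tool y by tx at handle
    q=np.c_[pts[:,0],pts[:,1],-pts[:,2]]
    R=Rn.from_euler("yx",[tx,tz]).as_matrix(); c=np.array([0,0,-.13])
    return (q-c)@R.T+c+[dx,dy,dz]
if __name__=="__main__":
    f=grab("wrist"); save(f,"k1.png",(260,210,390,420),2.8,pts=wproj(f,keypts(0,0,.1085)))
    print(wproj(f,keypts(0,0,.1085)).round(1).tolist())
E
python3 keyrel.py; python3 plan.py 0.42 0.25 0.27 188; python3 plan.py 0.647 -0.068 0.27 214
```

```text
[[0.57, -4.26, -1.03, 0.0, 0.0, 0.1], [0.55, -4.26, -1.03, 0.0, 0.0, 0.0], [0.56, -4.26, -1.03, 0.0, 0.0, 0.1]]
pos [0.4186 0.3789 0.239 ] rot [-180.    -0.  -171.8] -> end [0.42 0.25 0.27] err mm [-0.  0.  0.] F [-0.5  0.2 -0.6] w 0.0271 t 9.7 q [-0.12  0.62 -1.08  1.72  0.59  1.17  0.35]
[[-1.8, -5.3, -0.3, 0.0, 0.0, -2.9], [-1.5, -5.3, -0.4, 0.0, 0.0, -2.8], [-1.3, -5.5, -0.3, 0.0, 0.0, -2.9], [-1.0, -5.5, -0.4, 0.0, 0.0, -2.9], [-0.7, -5.5, -0.3, 0.0, 0.0, -2.8]]
[[-0.5, -5.5, -0.4, 0.0, 0.0, -2.9], [-0.1, -5.6, -0.3, 0.0, 0.0, -2.9], [0.1, -5.6, -0.3, 0.0, 0.0, -2.9], [0.4, -5.6, -0.4, 0.0, 0.0, -2.8]]
pos [0.4186 0.3789 0.239 ] rot [-180.    -0.  -171.8] -> end [ 0.647  -0.0685  0.2701] err mm [-0.   0.5 -0.1] F [-0.5  0.2 -0.6] w 0.0271 t 9.7 q [-0.12  0.62 -1.08  1.72  0.59  1.17  0.35]Traceback (most recent call last):
  File "keyrel.py", line 12, in <module>
    f=grab("wrist"); save(f,"k1.png",(260,210,390,420),2.8,pts=wproj(f,keypts(0,0,.1085)))
                                                               ~~~~~^^^^^^^^^^^^^^^^^^^^^
  File "keyrel.py", line 4, in wproj
    return cv2.projectPoints(X[:,:3],np.zeros(3),np.zeros(3),np.array(f["K"]),np.array(f["dist"]))[0].reshape(-1,2)
           ~~~~~~~~~~~~~~~~~^^^^^^^^^^^^^^^^^^^^^^^^^^^^^^^^^^^^^^^^^^^^^^^^^^^^^^^^^^^^^^^^^^^^^^
cv2.error: OpenCV(4.12.0) /io/opencv/modules/calib3d/src/calibration_base.cpp:1490: error: (-215:Assertion failed) npoints >= 0 && (depth == CV_32F || depth == CV_64F) in function 'projectPoints'
```

```bash
sed -i 's/X\[:,:3\],np.zeros/np.ascontiguousarray(X[:,:3]),np.zeros/' keyrel.py; python3 keyrel.py; python3 plan.py 0.42 0.05 0.26 200
```

```text
[[279.9, 400.2], [278.3, 355.6], [368.8, 400.2], [370.6, 355.6], [309.3, 254.9], [309.3, 248.9], [337.4, 254.9], [337.5, 248.9], [310.3, 245.9], [310.2, 240.4], [336.3, 245.9], [336.3, 240.4]]
[[0.8, -5.4, -0.4, 0.0, 0.0, -2.0], [0.9, -5.4, -0.3, 0.0, 0.0, -1.9], [1.1, -5.4, -0.4, 0.0, 0.0, -2.0], [1.3, -5.3, -0.3, 0.0, 0.0, -2.0], [1.5, -5.3, -0.4, 0.0, 0.0, -1.9]]
[[1.7, -5.2, -0.3, 0.0, 0.0, -2.0]]
pos [0.4184 0.3789 0.2389] rot [-180.    -0.  -171.8] -> end [0.42   0.0501 0.26  ] err mm [ 0.  -0.1  0. ] F [ 0.3  0.1 -0.6] w 0.0268 t 9.8 q [-0.12  0.62 -1.08  1.72  0.59  1.17  0.35]
```

View pics/k1.png

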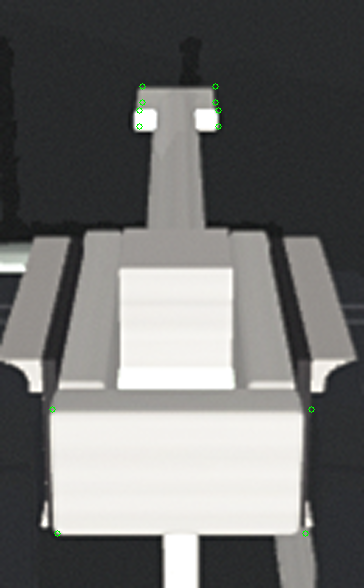

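Emit:
servo_tool(rows=[[[0.8,-5.4,-0.4,0,0,-2],[0.9,-5.4,-0.4,0,0,-2],[1.1,-5.4,-0.4,0,0,-2],[1.3,-5.3,-0.4,0,0,-2],[1.5,-5.3,-0.4,0,0,-2]]])

```text
clock: 10.4
position: [0.4201, 0.1046, 0.259]
tool_rot: [3.141, -0.001, -2.823]
force: [2.1, -0.7, -1.2]
grip_width: 0.0274
```

Emit:
servo_tool(rows=[[[1.7,-5.2,-0.3,0,0,-2],[0,0,0,0,0,0]]])

```text
clock: 10.65
position: [0.4205, 0.0469, 0.2616]
tool_rot: [-3.141, -0.002, -2.798]
force: [0.2, 1.0, -1.2]
grip_width: 0.0271
```

```bash
python3 plan.py 0.6465 -0.0680 0.27 214
```

```text
[[-3.5, -3.7, -0.2, 0.0, 0.0, -2.9], [-3.3, -3.8, -0.1, 0.0, 0.0, -2.8], [-3.1, -4.1, -0.2, 0.0, -0.1, -2.9], [-2.9, -4.1, -0.2, 0.0, 0.0, -2.8], [-2.6, -4.3, -0.2, 0.0, 0.0, -2.9]]
pos [0.4205 0.0469 0.2616] rot [-1.800e+02 -1.000e-01 -1.603e+02] -> end [ 0.646  -0.068   0.2705] err mm [ 0.5 -0.  -0.5] F [ 0.2  1.  -1.2] w 0.0271 t 10.7 q [ 0.82  0.42 -1.35  2.02  0.47  1.08  1.17]
```

Emit:
servo_tool(rows=[[[-3.5,-3.7,-0.2,0,0,-2.9],[-3.3,-3.8,-0.1,0,0,-2.8]]])

```text
clock: 10.9
position: [0.5126, 0.0068, 0.2651]
tool_rot: [-3.141, -0.0, -2.688]
force: [0.1, 0.1, 1.3]
grip_width: 0.0269
```

```bash
python3 plan.py 0.6465 -0.0680 0.27 214
```

```text
[[-2.92, -4.2, -0.16, 0.0, 0.0, -2.7], [-2.72, -4.33, -0.16, 0.0, 0.0, -2.7], [-2.51, -4.45, -0.17, 0.0, 0.0, -2.6]]
pos [0.5126 0.0068 0.2651] rot [-180.   -0. -154.] -> end [ 0.6465 -0.068   0.27  ] err mm [ 0.  0. -0.] F [0.1 0.1 1.3] w 0.0269 t 10.9 q [ 0.76  0.58 -1.26  1.81  0.59  1.2   1.33]
```

Emit:
servo_tool(rows=[[[-2.9,-4.2,-0.2,0,0,-2.7],[-2.7,-4.3,-0.2,0,0,-2.7],[-2.5,-4.5,-0.2,0,0,-2.6],[0,0,0,0,0,0],[0,0,0,0,0,0]]])

```text
clock: 11.52
position: [0.6445, -0.0668, 0.2706]
tool_rot: [3.14, -0.0, -2.549]
force: [-0.4, -0.8, -1.0]
grip_width: 0.0269
```

```bash
python3 plan.py 0.6468 -0.0682 0.17 214
python3 - <<'E'
from fitst import *
f=grab("wrist"); save(f,"w7.png"); np.save("w7.npy",f,allow_pickle=True)
p=solve([(f,(0,1,2))],np.array([.5777,-.0793,.1597]))
E
```

```text
[[-0.06, -0.13, 5.03, 0.0, 0.0, 0.0], [-0.06, -0.13, 5.03, 0.1, 0.0, -0.1]]
pos [ 0.6445 -0.0668  0.2706] rot [ 179.9   -0.  -146.1] -> end [ 0.6468 -0.0682  0.17  ] err mm [-0. -0.  0.] F [-0.4 -0.8 -1. ] w 0.0269 t 11.5 q [ 0.67  0.78 -1.18  1.45  0.72  1.39  1.64]
station [ 0.5793 -0.0771  0.1587] 9.09 res [-0.13  0.02  0.16 -0.02 -0.06  0.03]
[(824, 924), (1016, 1119), (1088, 1194)]
```

View pics/w7.png

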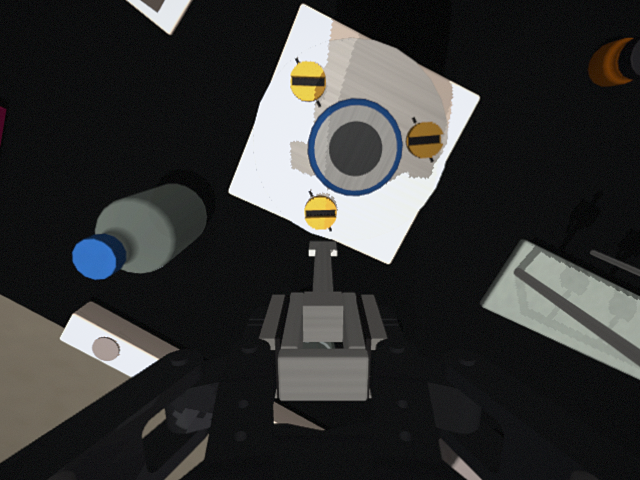

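Emit:
servo_tool(rows=[[[-0.2,-0.1,3.3,0,0,0],[-0.1,0,3.3,0,0,0],[0,0,3.3,0,0,0],[0,0,0,0,0,0],[0,0,0,0,0,0]]])

```text
clock: 12.2
position: [0.648, -0.067, 0.1738]
tool_rot: [-3.141, 0.001, -2.55]
force: [0.8, 0.6, -1.3]
grip_width: 0.0276
```

```bash
python3 plan.py 0.6478 -0.0672 0.165 214
python3 - <<'E'
from keyrel import *
f=grab("wrist"); np.save("w8.npy",f,allow_pickle=True)
save(f,"w8.png",(240,160,400,300),5)
E
```

```text
[[0.03, 0.0, 0.88, 0.0, 0.1, -0.1]]
pos [ 0.648  -0.067   0.1738] rot [-1.800e+02  1.000e-01 -1.461e+02] -> end [ 0.6478 -0.0672  0.165 ] err mm [ 0. -0. -0.] F [ 0.8  0.6 -1.3] w 0.0276 t 12.2 q [ 0.65  0.87 -1.12  1.54  0.81  1.25  1.57]
```

View pics/w8.png

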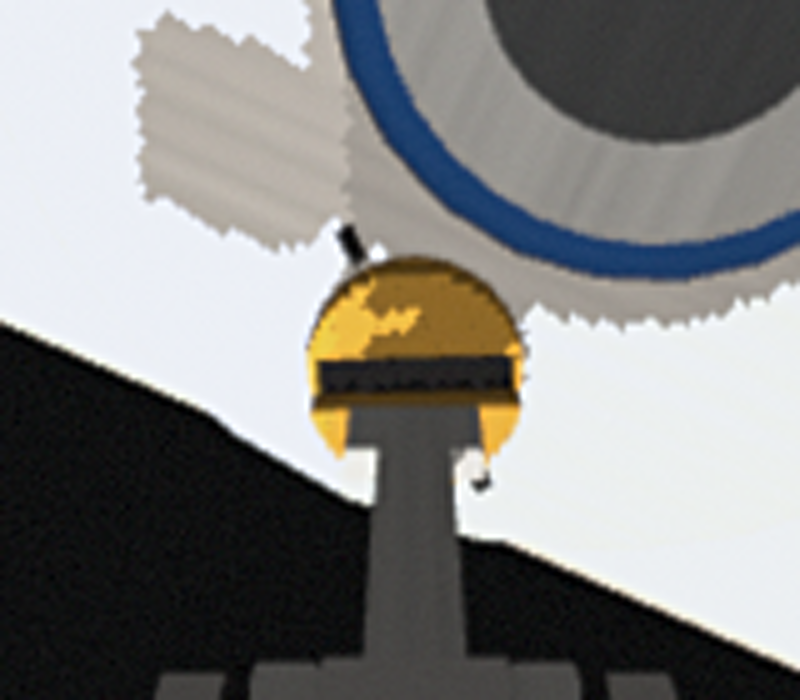

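Run:
```python
from keyrel import *
f=np.load("w8.npy",allow_pickle=True).item()
X=ray(f,[(415.5/5+240-.5,382/5+160-.5)],.047)[0]; print(X.round(4))
R=Rn.from_euler("xyz",f["s"]["tool_rot"]); tip=R.apply([0,-.0003,.1085])+f["s"]["position"]; print(tip.round(4)); print("move in tool mm",(R.inv().apply(X-tip)*1000).round(2))
```

```text
[ 0.648  -0.0674  0.047 ]
[ 0.6484 -0.0673  0.0653]
move in tool mm [ 0.41  0.06 18.31]
```

Emit:
servo_tool(rows=[[[0.05,0,1.0,0,0,0],[0,0,0.8,0,0,0],[0,0,0.3,0,0,0],[0,0,0.2,0,0,0],[0,0,0,0,0,0]]])

```text
clock: 12.88
position: [0.6473, -0.0678, 0.1492]
tool_rot: [3.141, 0.0, -2.55]
force: [0.7, 0.4, -1.0]
grip_width: 0.0271
```

Emit:
servo_tool(rows=[[[0,0,0,0,0,8],[0,0,0,0,0,8],[0,0,0,0,0,8],[0,0,0,0,0,8],[0,0,0,0,0,8]]])

```text
clock: 13.5
position: [0.6476, -0.0674, 0.1494]
tool_rot: [3.141, 0.001, 3.03]
force: [2.5, 2.4, -4.4]
grip_width: 0.027
```

```bash
python3 - <<'E'
from h import *
f=grab("wrist"); s=f["s"]; print(s["position"],s["tool_rot"],s["force"],s["moment"],s["qpos"].round(2) if hasattr(s["qpos"],"round") else s["qpos"])
save(f,"w9.png",(240,160,400,300),5)
E
python3 plan.py 0.6475 -0.0675 0.1492 139
```

```text
[ 0.64762037 -0.06744248  0.14942611] [3.14078220e+00 7.31408323e-04 3.03027268e+00] [ 2.50729081  2.36877404 -4.38849758] [ 0.54421097 -0.55341802  0.02215829] [ 0.59  0.83 -0.96  1.57  0.73  1.14  0.92]
[[0.0, 0.0, 0.0, 0.0, 0.0, 8.6], [0.0, 0.0, 0.0, 0.0, 0.0, 8.5], [0.0, 0.0, 0.0, 0.0, 0.0, 8.6], [0.0, 0.0, 0.0, 0.1, 0.0, 8.5]]
pos [ 0.6476 -0.0674  0.1495] rot [1.800e+02 1.000e-01 1.732e+02] -> end [ 0.6476 -0.0674  0.1495] err mm [-0.1 -0.1 -0.3] F [ 1.8  0.5 -3.8] w 0.0272 t 13.6 q [ 0.59  0.83 -0.96  1.57  0.73  1.14  0.91]
```

View pics/w9.png

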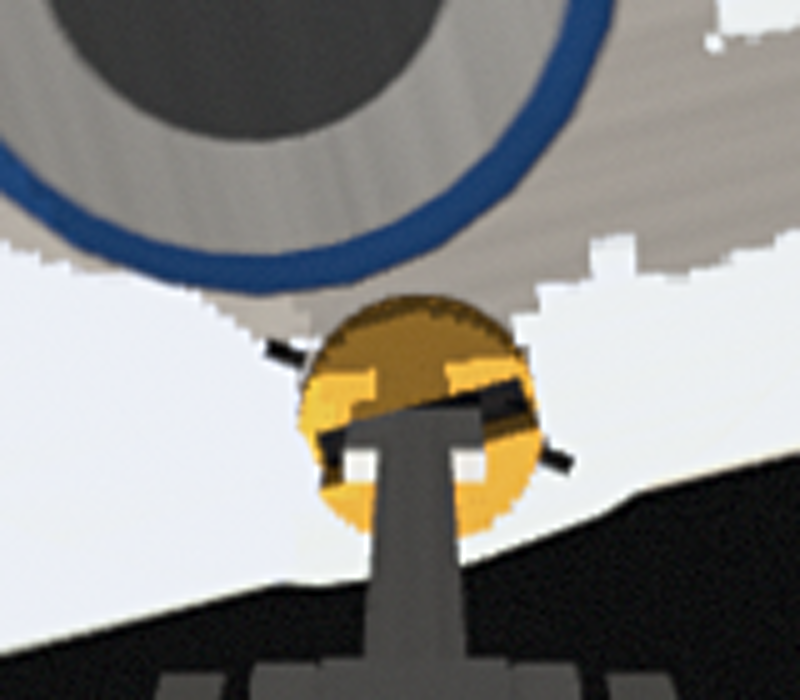

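Emit:
servo_tool(rows=[[[0,0,0,0,0,8],[0,0,0,0,0,8],[0,0,0,0,0,8],[0,0,0,0,0,8],[0,0,0,0,0,2]]])

```text
clock: 14.18
position: [0.6476, -0.0673, 0.1495]
tool_rot: [3.141, 0.0, 2.443]
force: [1.1, 3.7, -2.3]
grip_width: 0.0273
```

Run:
```python
from h import *
f=grab("wrist"); s=f["s"]; print(s["position"],np.degrees(s["tool_rot"]),s["force"],s["moment"])
save(f,"w10.png",(240,160,400,300),5)
```

```text
[ 0.64759671 -0.06726218  0.14948511] [1.79949214e+02 1.43175879e-02 1.39945420e+02] [ 1.09449466  3.6859782  -2.32069807] [ 0.92689005 -0.72774963 -0.0133199 ]
```

View pics/w10.png

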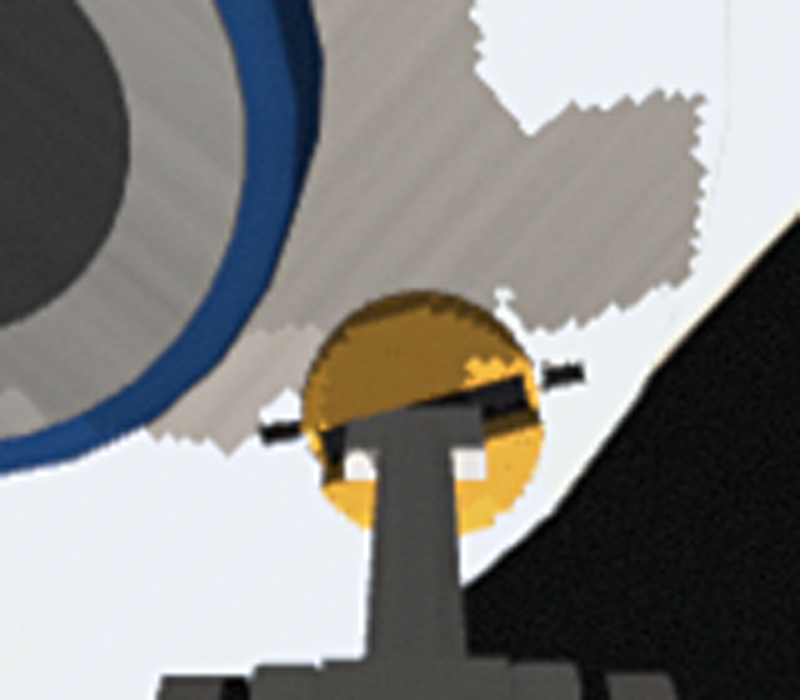

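Emit:
servo_tool(rows=[[[0,0,0,0,0,3],[0,0,0,0,0,3],[0,0,0,0,0,2],[0,0,0,0,0,0]]])

```text
clock: 14.72
position: [0.6476, -0.0674, 0.1494]
tool_rot: [3.141, 0.0, 2.304]
force: [3.3, 4.2, -0.8]
grip_width: 0.0271
```

Run:
```python
from h import *
f=grab("wrist"); s=f["s"]; print(s["position"],np.degrees(s["tool_rot"]),s["force"],s["moment"])
save(f,"w11.png",(240,160,400,300),5)
```

```text
[ 0.64762013 -0.06741885  0.14941229] [1.79945196e+02 1.06740460e-03 1.31986326e+02] [ 3.27853262  4.23880485 -0.76649006] [ 1.41898373 -1.06200663  0.16718754]
```

View pics/w11.png

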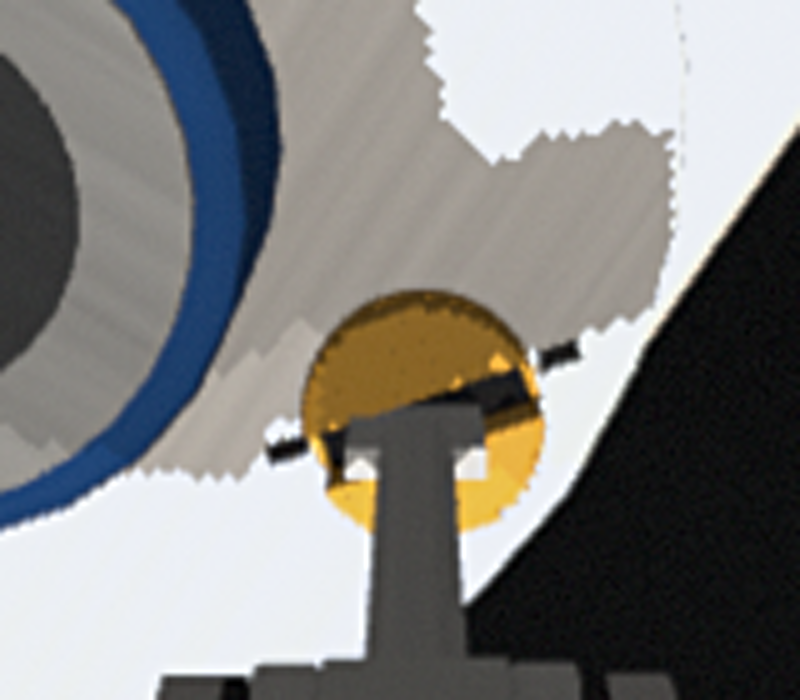

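Emit:
servo_tool(rows=[[[0,0,0,0,0,-7],[0,0,0,0,0,-7],[0,0,-1,0,0,0],[0,0,-3,0,0,-5],[0,0,-4,0,0,-5]]])

```text
clock: 15.4
position: [0.6468, -0.0682, 0.2302]
tool_rot: [-3.141, -0.001, 2.721]
force: [0.2, -0.3, 0.0]
grip_width: 0.0268
```

```bash
python3 plan.py 0.5346 -0.0240 0.23 218
```

```text
[[1.7, -0.1, 0.0, 0.0, 0.0, -8.9], [1.7, 0.2, 0.0, 0.0, 0.0, -8.8], [1.7, 0.5, 0.0, 0.0, 0.0, -8.9], [1.6, 0.7, 0.0, 0.0, 0.0, -8.9], [1.4, 0.9, 0.0, 0.0, -0.1, -8.9]]
[[1.3, 1.2, 0.0, 0.0, 0.0, -8.8], [1.1, 1.3, 0.0, 0.0, 0.0, -8.9]]
pos [ 0.6468 -0.0682  0.2302] rot [-1.800e+02 -1.000e-01  1.559e+02] -> end [ 0.5346 -0.0238  0.2303] err mm [ 0.  -0.2 -0.3] F [ 0.2 -0.3  0. ] w 0.0268 t 15.4 q [ 0.58  0.73 -0.95  1.49  0.61  1.24  0.7 ]
```

Emit:
servo_tool(rows=[[[1.7,-0.1,0,0,0,-8.9],[1.7,0.2,0,0,0,-8.9],[1.7,0.5,0,0,0,-8.9],[1.6,0.7,0,0,0,-8.9],[1.4,0.9,0,0,0,-8.9]]])

```text
clock: 16.02
position: [0.5667, -0.0365, 0.2298]
tool_rot: [-3.141, -0.0, -2.784]
force: [0.0, 0.3, -1.5]
grip_width: 0.0273
```

Emit:
servo_tool(rows=[[[1.3,1.2,0,0,0,-8.9],[1.1,1.3,0,0,0,-8.9],[0,0,2,0,0,0],[0,0,2,0,0,0],[0,0,0,0,0,0]]])

```text
clock: 16.65
position: [0.5346, -0.0239, 0.1875]
tool_rot: [3.14, -0.002, -2.477]
force: [-1.1, -0.3, 0.7]
grip_width: 0.0269
```

Emit:
servo_tool(rows=[[[0,0,0,0,0,0]]])

```text
clock: 16.77
position: [0.5354, -0.0234, 0.1893]
tool_rot: [3.141, 0.0, -2.476]
force: [0.9, 1.1, -0.1]
grip_width: 0.027
```

```bash
python3 plan.py 0.5346 -0.0240 0.174 218
python3 - <<'E'
from keyrel import *
f=grab("wrist"); np.save("w12.npy",f,allow_pickle=True)
save(f,"w12.png",(240,160,400,300),5)
E
```

```text
[[0.1, 0.0, 1.53, 0.0, 0.0, 0.1]]
pos [ 0.5354 -0.0234  0.1893] rot [ 180.     0.  -141.9] -> end [ 0.5346 -0.024   0.174 ] err mm [ 0. -0. -0.] F [ 0.9  1.1 -0.1] w 0.027 t 16.8 q [ 0.75  0.73 -1.23  1.84  0.76  1.14  1.49]
```

View pics/w12.png

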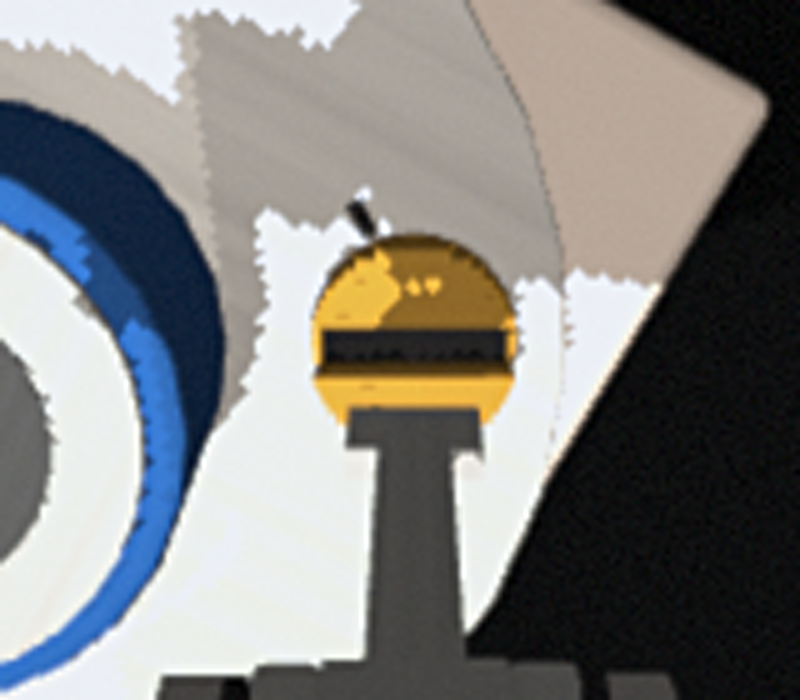

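```bash
cat > slotrel.py <<'E'
from keyrel import *
import sys
f=np.load(sys.argv[1],allow_pickle=True).item(); u,v=map(float,sys.argv[2:4])
X=ray(f,[(u/5+240-.5,v/5+160-.5)],.047)[0]
R=Rn.from_euler("xyz",f["s"]["tool_rot"]); tip=R.apply([0,-.0003,.1085])+f["s"]["position"]; print(X.round(4),"move in tool mm",(R.inv().apply(X-tip)*1000).round(2))
E
python3 slotrel.py w12.npy 414 353
```

```text
[ 0.5349 -0.0242  0.047 ] move in tool mm [ 0.9  -0.12 33.83]
```

Emit:
servo_tool(rows=[[[0.09,0,1.5,0,0,0],[0,0,1.3,0,0,0],[0,0,0.6,0,0,0],[0,0,0.6,0,0,0],[0,0,0,0,0,0]]])

```text
clock: 17.45
position: [0.5343, -0.0241, 0.1489]
tool_rot: [3.141, -0.0, -2.475]
force: [0.3, 0.0, -0.6]
grip_width: 0.027
```

Emit:
servo_tool(rows=[[[0,0,0,0,0,8],[0,0,0,0,0,8],[0,0,0,0,0,8],[0,0,0,0,0,8],[0,0,0,0,0,8]]])

```text
clock: 18.08
position: [0.5345, -0.0239, 0.1495]
tool_rot: [3.141, 0.001, 3.105]
force: [1.0, 1.1, -3.6]
grip_width: 0.0268
```

Run:
```python
from h import *
f=grab("wrist"); s=f["s"]; print(s["position"],np.degrees(s["tool_rot"]),s["force"],s["moment"])
save(f,"w13.png",(240,160,400,300),5)
```

```text
[ 0.53452708 -0.02387366  0.14951227] [1.79973787e+02 3.40320245e-02 1.77915556e+02] [ 1.02228559  1.06126155 -3.61265817] [ 0.45339435 -0.12407225  0.07665322]
```

View pics/w13.png

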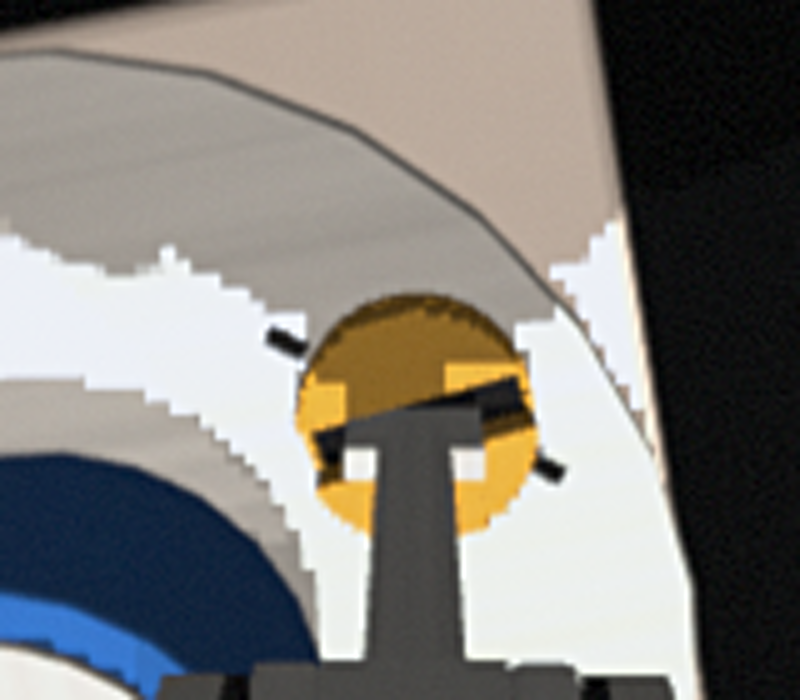

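Engaged and following. Turn from 178° to 132°: 46° more.

Emit:
servo_tool(rows=[[[0,0,0,0,0,8],[0,0,0,0,0,8],[0,0,0,0,0,8],[0,0,0,0,0,8],[0,0,0,0,0,6]]])

```text
clock: 18.75
position: [0.5347, -0.0236, 0.1496]
tool_rot: [3.141, 0.0, 2.445]
force: [1.1, 2.2, -2.1]
grip_width: 0.0272
```

Emit:
servo_tool(rows=[[[0,0,0,0,0,3],[0,0,0,0,0,3],[0,0,0,0,0,2],[0,0,0,0,0,0]]])

```text
clock: 19.25
position: [0.5347, -0.0237, 0.1495]
tool_rot: [3.141, 0.0, 2.308]
force: [2.3, 2.7, -1.1]
grip_width: 0.0269
```

Run:
```python
from h import *
f=grab("wrist"); s=f["s"]; print(s["position"],np.degrees(s["tool_rot"]),s["force"],s["moment"])
save(f,"w14.png",(240,160,400,300),5)
```

```text
[ 0.53467274 -0.02368634  0.14948745] [1.79945167e+02 1.02203376e-02 1.32260326e+02] [ 2.33970442  2.65830061 -1.09936995] [ 1.03650447 -0.55810977  0.14340089]
```

View pics/w14.png

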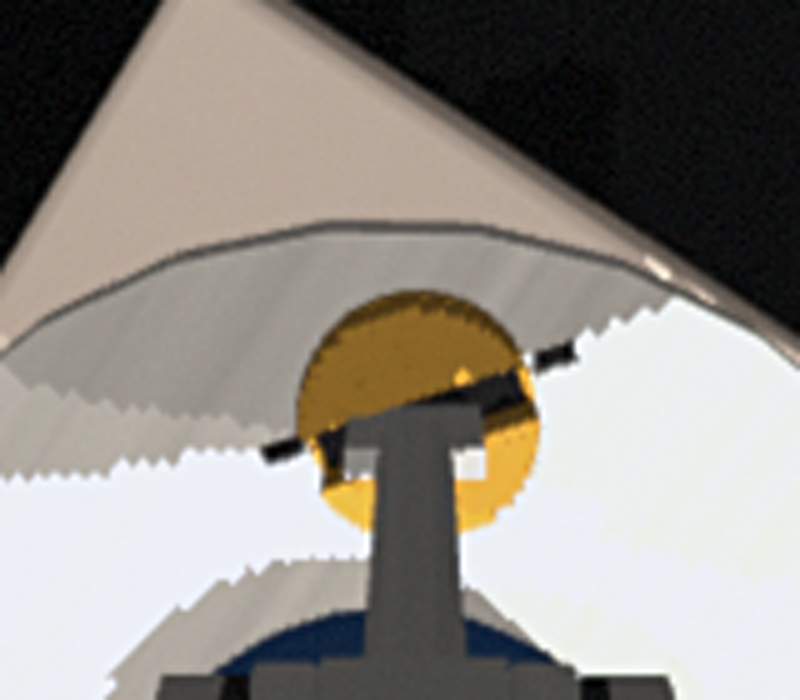

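Emit:
servo_tool(rows=[[[0,0,0,0,0,-7],[0,0,0,0,0,-7],[0,0,-1,0,0,0],[0,0,-3,0,0,-5],[0,0,-4,0,0,-5]]])

```text
clock: 19.92
position: [0.5338, -0.0243, 0.2303]
tool_rot: [-3.141, -0.001, 2.726]
force: [0.3, -0.3, -0.9]
grip_width: 0.0269
```

```bash
python3 plan.py 0.5539 -0.1438 0.23 210
```

```text
[[-1.1, -1.7, 0.0, 0.0, 0.0, -9.0], [-0.8, -1.8, 0.0, 0.0, 0.0, -8.9], [-0.6, -2.0, 0.0, 0.0, 0.0, -9.0], [-0.2, -2.0, 0.0, 0.0, -0.1, -9.0], [0.1, -2.0, 0.0, 0.0, 0.0, -8.9]]
[[0.4, -2.0, 0.0, 0.0, 0.0, -9.0]]
pos [ 0.5338 -0.0243  0.2303] rot [-1.800e+02 -1.000e-01  1.562e+02] -> end [ 0.5537 -0.144   0.2303] err mm [ 0.2  0.2 -0.3] F [ 0.3 -0.3 -0.9] w 0.0269 t 19.9 q [ 0.66  0.56 -1.03  1.8   0.54  1.09  0.6 ]
```

Emit:
servo_tool(rows=[[[-1.1,-1.7,0,0,0,-9],[-0.8,-1.8,0,0,0,-9],[-0.6,-2.0,0,0,0,-9],[-0.2,-2.0,0,0,0,-9],[0.1,-2.0,0,0,0,-9]]])

```text
clock: 20.55
position: [0.5508, -0.1246, 0.2298]
tool_rot: [-3.141, -0.0, -2.77]
force: [0.0, -0.3, -1.4]
grip_width: 0.0269
```

Emit:
servo_tool(rows=[[[0.4,-2.0,0,0,0,-9],[0,0,2,0,0,0],[0,0,2,0,0,0],[0,0,0,0,0,0],[0,0,0,0,0,0]]])

```text
clock: 21.18
position: [0.5546, -0.1431, 0.1895]
tool_rot: [-3.142, 0.0, -2.615]
force: [0.4, -0.9, -0.3]
grip_width: 0.027
```

```bash
python3 plan.py 0.5539 -0.1438 0.174 210
python3 - <<'E'
from keyrel import *
f=grab("wrist"); np.save("w15.npy",f,allow_pickle=True)
save(f,"w15.png",(240,160,400,300),5)
E
```

```text
[[0.09, -0.03, 1.55, 0.0, 0.0, 0.2]]
pos [ 0.5546 -0.1431  0.1895] rot [-180.     0.  -149.8] -> end [ 0.5539 -0.1438  0.174 ] err mm [-0.  0. -0.] F [ 0.4 -0.9 -0.3] w 0.027 t 21.2 q [ 0.91  0.77 -1.18  1.74  0.77  1.18  1.59]
```

View pics/w15.png

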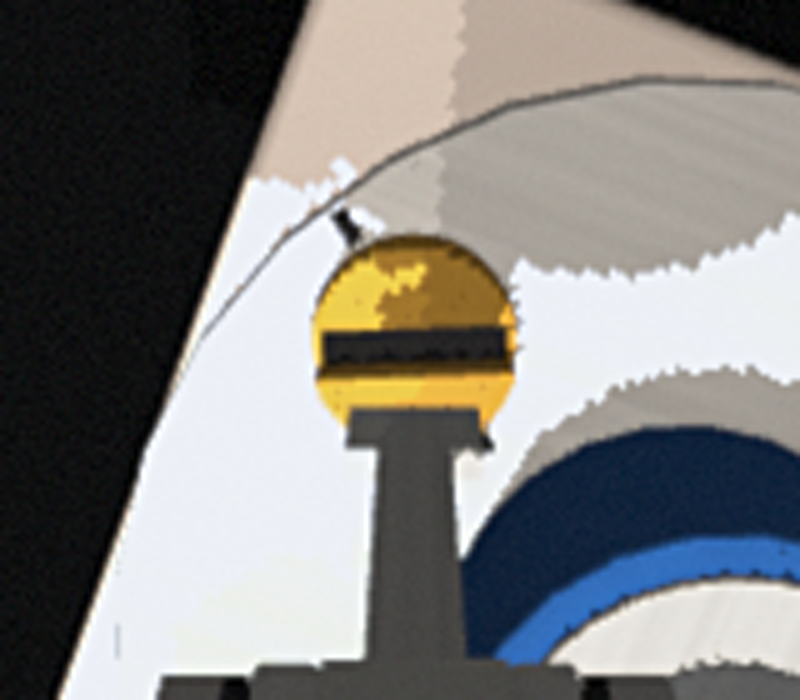

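Emit:
servo_tool(rows=[[[0.09,0,1.5,0,0,0],[0,0,1.3,0,0,0],[0,0,0.6,0,0,0],[0,0,0.6,0,0,0],[0,0,0,0,0,0]]])

```text
clock: 21.85
position: [0.5536, -0.1442, 0.1489]
tool_rot: [3.141, -0.0, -2.615]
force: [-0.8, -0.2, -0.9]
grip_width: 0.0274
```

Emit:
servo_tool(rows=[[[0,0,0,0,0,8],[0,0,0,0,0,8],[0,0,0,0,0,8],[0,0,0,0,0,8],[0,0,0,0,0,8]]])

```text
clock: 22.48
position: [0.5538, -0.144, 0.1494]
tool_rot: [3.141, 0.0, 2.966]
force: [0.4, 1.7, -3.8]
grip_width: 0.027
```

Run:
```python
from h import *
f=grab("wrist"); s=f["s"]; print(s["position"],np.degrees(s["tool_rot"]),s["force"],s["moment"])
save(f,"w16.png",(240,160,400,300),5)
```

```text
[ 0.55382904 -0.14399741  0.14944219] [1.79971595e+02 2.63701750e-02 1.69916113e+02] [ 0.44775638  1.73961334 -3.81127121] [ 0.48643107 -0.19399448  0.07064059]
```

View pics/w16.png

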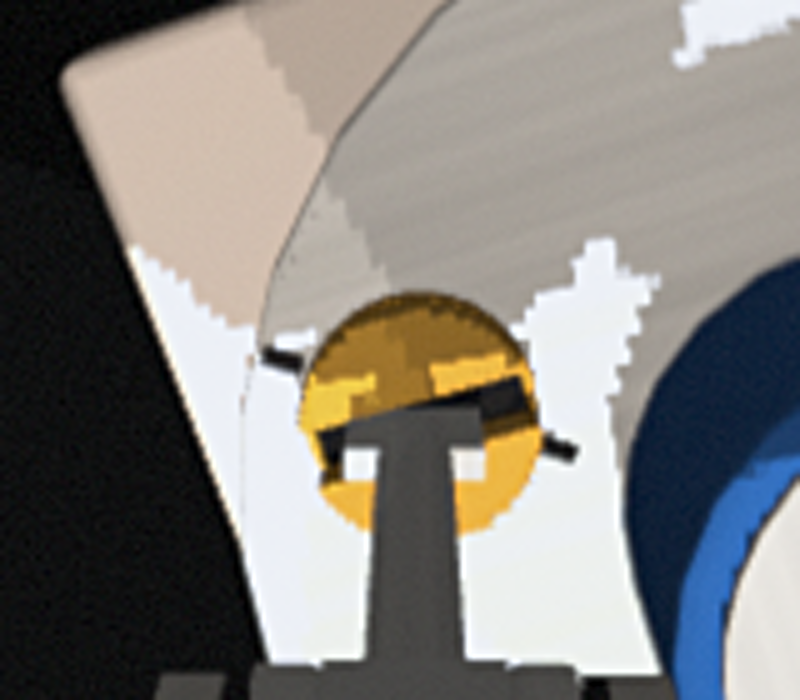

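Emit:
servo_tool(rows=[[[0,0,0,0,0,7],[0,0,0,0,0,7],[0,0,0,0,0,7],[0,0,0,0,0,6],[0,0,0,0,0,3]]])

```text
clock: 23.15
position: [0.5538, -0.1438, 0.1495]
tool_rot: [3.141, 0.0, 2.447]
force: [-0.1, 1.2, -2.0]
grip_width: 0.0273
```

Emit:
servo_tool(rows=[[[0,0,0,0,0,3],[0,0,0,0,0,3],[0,0,0,0,0,2],[0,0,0,0,0,0]]])

```text
clock: 23.65
position: [0.5539, -0.1439, 0.1494]
tool_rot: [3.141, 0.0, 2.308]
force: [1.8, 2.6, 0.1]
grip_width: 0.0271
```

Run:
```python
from h import *
f=grab("wrist"); s=f["s"]; print(s["position"],np.degrees(s["tool_rot"]),s["force"],s["moment"])
save(f,"w17.png",(240,160,400,300),5)
```

```text
[ 0.55389776 -0.14388206  0.14944882] [1.79963048e+02 6.44095472e-03 1.32253469e+02] [1.7549619  2.63760229 0.06213307] [ 0.97197851 -0.23574663  0.20766093]
```

View pics/w17.png

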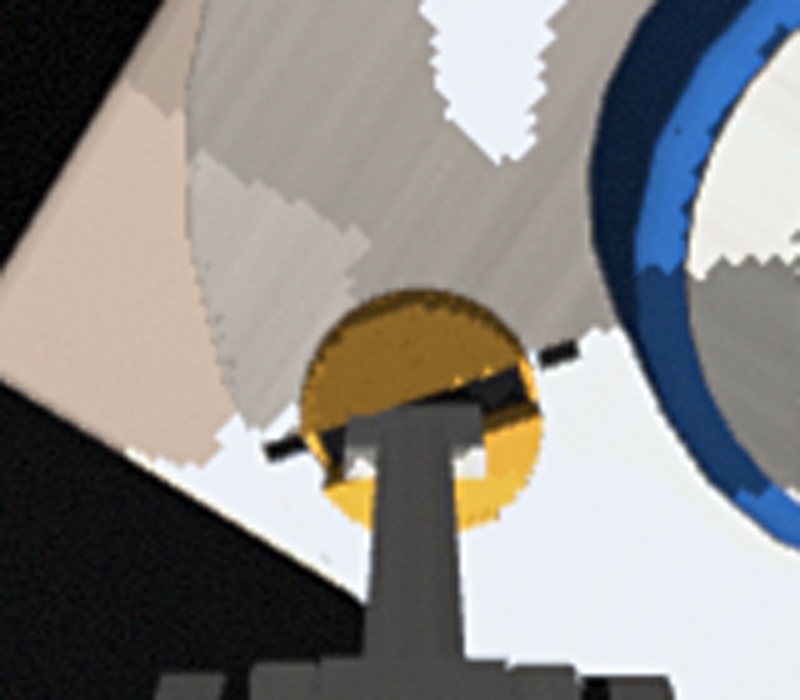

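Emit:
servo_tool(rows=[[[0,0,0,0,0,-7],[0,0,0,0,0,-7],[0,0,-1,0,0,0],[0,0,-4,0,0,-5],[0,0,-5,0,0,-5]]])

```text
clock: 24.32
position: [0.5532, -0.1443, 0.2506]
tool_rot: [-3.141, -0.001, 2.726]
force: [0.2, 0.1, -0.8]
grip_width: 0.0271
```

```bash
python3 plan.py 0.59 -0.26 0.32 176
python3 - <<'E'
from h import *
g=grab("side"); save(g,"g18.png")
E
```

```text
[[-2.68, -3.03, -2.32, 0.0, 0.0, -6.6], [-2.31, -3.32, -2.31, 0.0, 0.0, -6.6], [-1.91, -3.57, -2.32, 0.0, -0.1, -6.6]]
pos [ 0.5532 -0.1443  0.2506] rot [-1.800e+02 -1.000e-01  1.562e+02] -> end [ 0.59 -0.26  0.32] err mm [ 0.  0. -0.] F [ 0.2  0.1 -0.8] w 0.0271 t 24.3 q [ 0.84  0.6  -1.03  1.69  0.55  1.18  0.83]
```

View pics/g18.png

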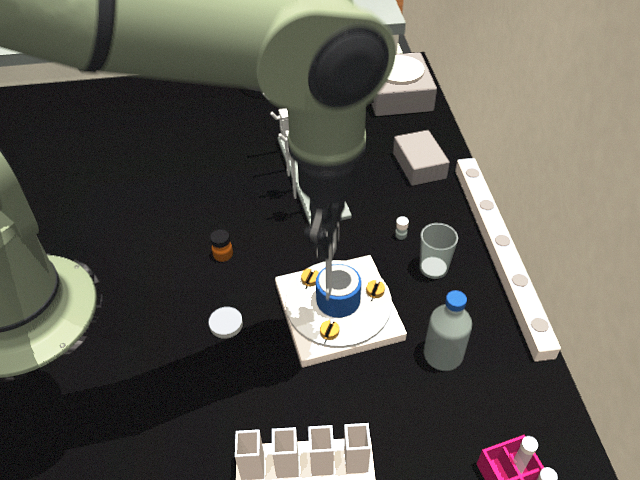

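Emit:
servo_tool(rows=[[[-2.8,-3.9,-2.3,0,0,-6.6],[-2.5,-4.3,-2.3,0,0,-6.6],[-2.0,-4.6,-2.3,0,0,-6.6],[0,0,0,0,0,0],[0,0,0,0,0,0]]])

```text
clock: 25.0
position: [0.5857, -0.288, 0.3184]
tool_rot: [3.141, -0.0, 3.069]
force: [0.4, 0.5, -0.5]
grip_width: 0.0273
```

```bash
python3 plan.py 0.59 -0.30 0.32 176
python3 - <<'E'
from h import *
g=grab("wrist"); np.save("w19.npy",g,allow_pickle=True); save(g,"w19.png")
E
```

```text
[[-0.52, -1.16, -0.16, 0.0, 0.0, -0.1]]
pos [ 0.5857 -0.288   0.3184] rot [180.   -0.  175.9] -> end [ 0.59 -0.3   0.32] err mm [-0. -0. -0.] F [ 0.4  0.5 -0.5] w 0.0273 t 25.0 q [ 0.98  0.69 -1.09  1.37  0.61  1.43  1.41]
```

View pics/w19.png

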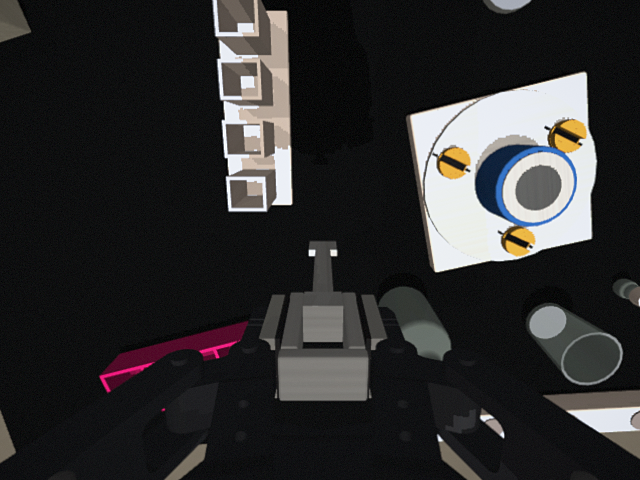

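Run:
```python
from h import *
f=np.load("w19.npy",allow_pickle=True).item()
save(f,"w19z.png",(205,50,300,220),4.5)
```

```text
(no output)
```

View pics/w19z.png

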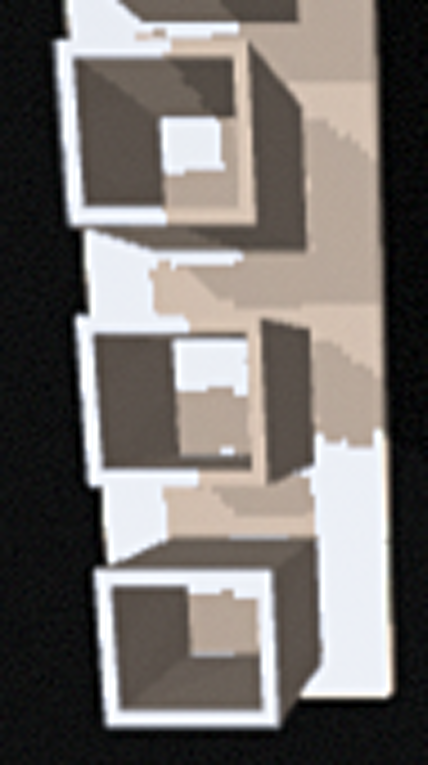

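Run:
```python
from h import *
f=np.load("w19.npy",allow_pickle=True).item()
S=lambda p: np.array(p,float)/4.5+np.array((205,50))-.5
cor=lambda cx:[(cx-.017,-.019,.09),(cx-.017,.019,.09),(cx+.017,.019,.09),(cx+.017,-.019,.09)]
A=[(94,572),(275,570),(282,726),(107,728)];B=[(75,320),(255,318),(268,484),(89,486)];C=[(55,42),(248,38),(258,224),(68,226)]
p,r=fit([(f,cor(.078),S(A)),(f,cor(.026),S(B)),(f,cor(-.026),S(C))],[.48,-.35,-.07])
print("holder",p.round(4),np.degrees(p[2]).round(1)); print(r.reshape(-1,2).round(1).tolist())
print(place([(x,0,0) for x in(.078,.026,-.026,-.078)],*p).round(4))
```

```text
holder [ 0.4871 -0.3567 -0.0661] -3.8
[[0.5, 0.1], [-0.6, 0.3], [-0.4, 0.2], [0.3, -0.1], [0.2, -0.5], [1.1, -0.2], [0.1, 0.4], [0.1, 0.2], [-0.3, -0.3], [-0.4, 0.4], [-0.6, -0.0], [0.1, -0.3]]
[[ 0.5649 -0.3619  0.    ]
 [ 0.513  -0.3584  0.    ]
 [ 0.4611 -0.355   0.    ]
 [ 0.4092 -0.3516  0.    ]]
```

```bash
python3 plan.py 0.565 -0.3617 0.235 176.2
```

```text
[[0.77, -3.77, 4.17, 0.0, 0.0, -0.1], [0.77, -3.77, 4.16, 0.0, 0.0, -0.2]]
pos [ 0.5857 -0.2876  0.3183] rot [180.   -0.  175.9] -> end [ 0.565  -0.3617  0.235 ] err mm [-0. -0. -0.] F [ 0.8 -0.9 -2.1] w 0.0269 t 25.1 q [ 0.98  0.69 -1.09  1.37  0.61  1.43  1.41]
```

Emit:
servo_tool(rows=[[[0.5,-3.8,2.2,0,0,0],[0.5,-3.8,3.0,0,0,0],[0.5,0,3.1,0,0,0],[0,0,0,0,0,0],[0,0,0,0,0,0]]])

```text
clock: 25.68
position: [0.5664, -0.3623, 0.2368]
tool_rot: [-3.141, 0.001, 3.072]
force: [0.1, -0.5, -0.4]
grip_width: 0.0271
```

```bash
python3 plan.py 0.565 -0.3617 0.1185 176.2
python3 - <<'E'
from h import *
g=grab("wrist"); np.save("w20.npy",g,allow_pickle=True); save(g,"w20.png",(220,150,420,300),4)
E
```

```text
[[0.08, 0.03, 5.92, 0.0, 0.0, -0.1], [0.08, 0.03, 5.91, 0.0, 0.1, -0.1]]
pos [ 0.5664 -0.3623  0.2368] rot [-1.80e+02  1.00e-01  1.76e+02] -> end [ 0.565  -0.3617  0.1185] err mm [-0. -0. -0.] F [ 0.1 -0.5 -0.4] w 0.0271 t 25.7 q [ 1.06  0.79 -1.04  1.42  0.69  1.32  1.49]
```

View pics/w20.png

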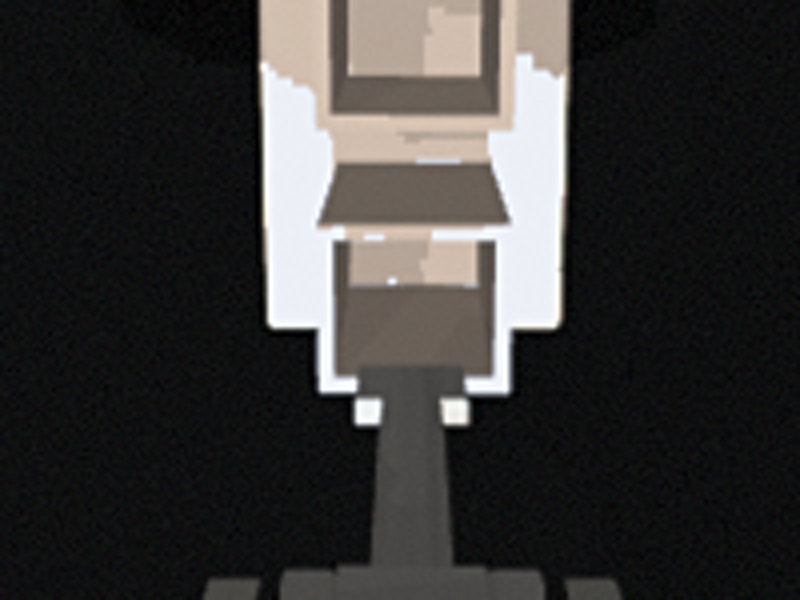

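Emit:
servo_tool(rows=[[[0.13,0.05,2.5,0,0,0],[0,0,2.5,0,0,0],[0,0,2.5,0,0,0],[0,0,0,0,0,0]]])

```text
clock: 26.22
position: [0.5639, -0.3624, 0.1591]
tool_rot: [3.141, -0.002, 3.072]
force: [-0.3, 0.2, -1.2]
grip_width: 0.0269
```

```bash
python3 plan.py 0.565 -0.3617 0.1185 176.2
python3 - <<'E'
from h import *
g=grab("wrist"); save(g,"w21.png",(220,150,420,300),4)
E
```

```text
[[-0.11, 0.07, 4.06, 0.0, -0.1, -0.2]]
pos [ 0.5639 -0.3624  0.1591] rot [ 1.80e+02 -1.00e-01  1.76e+02] -> end [ 0.565  -0.3617  0.1185] err mm [0. 0. 0.] F [-0.3  0.2 -1.2] w 0.0269 t 26.2 q [ 1.05  0.86 -1.    1.5   0.75  1.2   1.44]
```

View pics/w21.png

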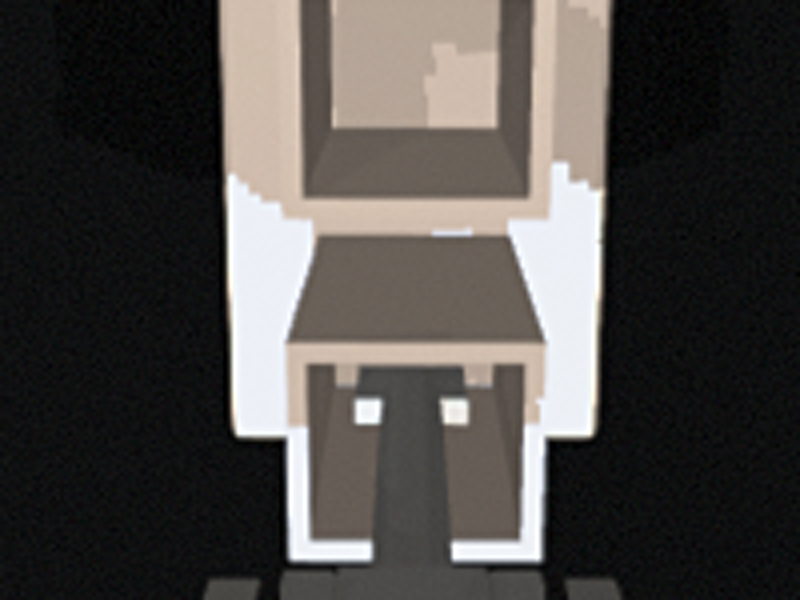

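Blade is inside the cup. Lower the rest and release.

Emit:
servo_tool(rows=[[[0,0,1.5,0,0,0],[0,0,1.5,0,0,0],[0,0,1.0,0,0,0],[0,0,0.3,0,0,0],[0,0,0,0,0,0]]])

```text
clock: 26.9
position: [0.5643, -0.3627, 0.1172]
tool_rot: [3.141, 0.0, 3.071]
force: [0.1, -0.0, -1.2]
grip_width: 0.027
```

Emit:
servo_tool(rows=[[[0,0,0,0,0,0],[0,0,0,0,0,0],[0,0,0,0,0,0]]], grip=0.1)

```text
clock: 27.28
position: [0.5643, -0.3629, 0.1174]
tool_rot: [-3.141, 0.0, 3.071]
force: [-0.1, -0.6, 0.5]
grip_width: 0.0469
```

```bash
python3 plan.py 0.565 -0.3617 0.30 176.2
python3 - <<'E'
from h import *
g=grab("wrist"); save(g,"w22.png")
E
```

```text
[[0.0, 0.0, -4.6, 0.0, 0.0, -0.1], [0.0, 0.1, -4.5, 0.0, 0.0, 0.0], [0.0, 0.0, -4.6, 0.0, 0.0, -0.1], [-0.1, 0.0, -4.6, 0.0, 0.0, 0.0]]
pos [ 0.5643 -0.3629  0.1174] rot [-180.    0.  176.] -> end [ 0.5653 -0.3619  0.3004] err mm [-0.3  0.2 -0.4] F [-0.1 -0.6  0.5] w 0.0469 t 27.3 q [ 1.04  0.91 -0.97  1.53  0.8   1.14  1.41]
```

View pics/w22.png

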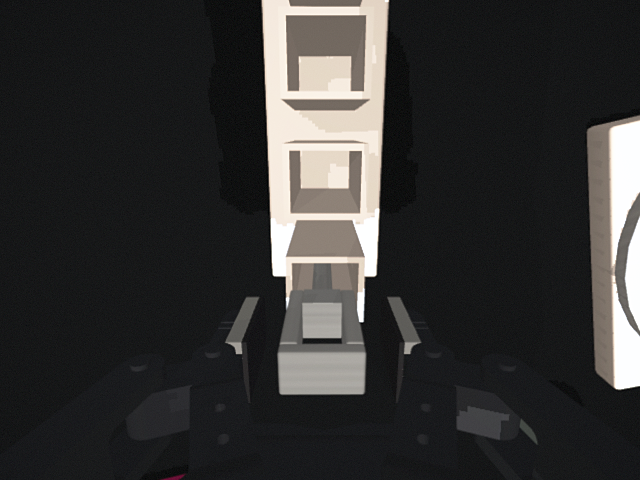

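Emit:
servo_tool(rows=[[[0,0,-1.5,0,0,0],[0,0,-3,0,0,0],[0,0,-5,0,0,0],[0,0,-5,0,0,0],[0,0,-5,0,0,0]]])

```text
clock: 27.95
position: [0.5641, -0.3625, 0.3151]
tool_rot: [-3.142, 0.001, 3.072]
force: [1.0, -0.2, -0.4]
grip_width: 0.0468
```

```bash
python3 - <<'E'
from h import *
g=grab("wrist"); save(g,"w23.png")
E
python3 plan.py 0.527 0.184 0.31 188
```

```text
[[0.8, 5.4, 0.1, 0.0, 0.0, -1.2], [0.6, 5.5, 0.1, 0.0, 0.1, -1.2], [0.6, 5.4, 0.1, -0.1, 0.0, -1.2], [0.4, 5.5, 0.1, 0.0, 0.1, -1.2], [0.3, 5.4, 0.1, 0.0, 0.0, -1.2]]
[[0.2, 5.5, 0.1, 0.0, 0.0, -1.2], [0.1, 5.5, 0.1, 0.0, 0.1, -1.2], [0.0, 5.5, 0.2, 0.0, 0.0, -1.2], [-0.2, 5.4, 0.1, -0.1, 0.1, -1.2], [-0.2, 5.5, 0.1, 0.0, 0.0, -1.2]]
pos [ 0.5659 -0.3623  0.3218] rot [-179.9    0.4  176. ] -> end [0.5267 0.1838 0.3099] err mm [0.3 0.2 0.1] F [0.  0.9 6.4] w 0.0469 t 28.0 q [ 1.07  0.72 -1.08  1.32  0.62  1.45  1.54]
```

View pics/w23.png

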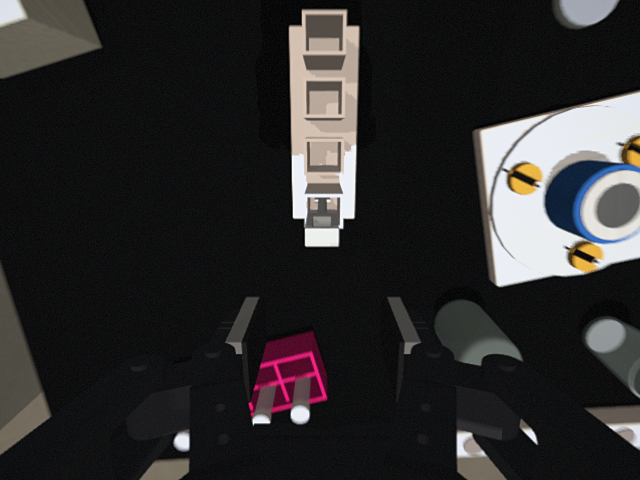

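The key stands upright in the end cup (handle top at about pixel 322, 236). Now to the forceps.

Emit:
servo_tool(rows=[[[0.8,5.4,0,0,0,-1.2],[0.6,5.5,0,0,0,-1.2],[0.6,5.4,0,0,0,-1.2],[0.4,5.5,0,0,0,-1.2],[0.3,5.4,0,0,0,-1.2]]])

```text
clock: 28.62
position: [0.5446, -0.0881, 0.3131]
tool_rot: [-3.141, 0.001, -3.106]
force: [1.7, 0.1, 0.7]
grip_width: 0.047
```

Emit:
servo_tool(rows=[[[0.2,5.5,0,0,0,-1.2],[0.1,5.5,0,0,0,-1.2],[0,5.5,0,0,0,-1.2],[-0.2,5.4,0,0,0,-1.2],[-0.2,5.5,0,0,0,-1.2]]])

```text
clock: 29.25
position: [0.5248, 0.1851, 0.313]
tool_rot: [-3.141, 0.001, -3.002]
force: [0.9, -0.4, -0.4]
grip_width: 0.0473
```

Emit:
servo_tool(rows=[[[0,0,0,0,0,0],[0,0,0,0,0,0]]])

```text
clock: 29.5
position: [0.5251, 0.1833, 0.3126]
tool_rot: [-3.141, 0.0, -3.002]
force: [1.3, -0.4, 0.8]
grip_width: 0.0467
```

```bash
python3 - <<'E'
from h import *
g=grab("wrist"); np.save("w24.npy",g,allow_pickle=True); save(g,"w24.png",(200,180,420,420),2.5)
E
python3 plan.py 0.5272 0.1838 0.167 187.9
```

```text
[[-0.06, 0.04, 4.85, 0.0, 0.0, 0.0], [-0.07, 0.03, 4.85, 0.0, 0.0, 0.0], [-0.06, 0.04, 4.85, 0.0, 0.0, 0.0]]
pos [0.5254 0.1825 0.3125] rot [-180.     0.  -172.1] -> end [0.5272 0.1838 0.167 ] err mm [ 0. -0.  0.] F [0.2 0.1 0.5] w 0.047 t 29.6 q [ 0.35  0.56 -1.18  1.64  0.54  1.31  0.79]
```

View pics/w24.png

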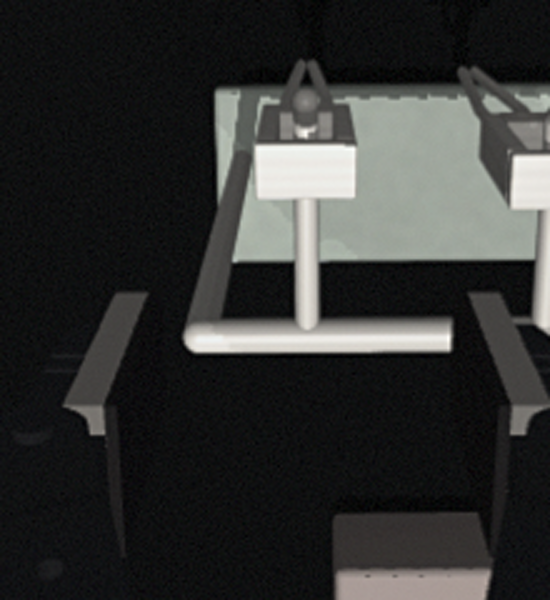

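Run:
```python
from h import *
f=np.load("w24.npy",allow_pickle=True).item()
P=ray(f,np.array([(256,144),(356,144),(354,197),(257,197)])/2.5+[200,180]-np.array([.5,.5]),.2095); print(P.mean(0).round(4),np.linalg.norm(P[0]-P[1]).round(4),np.linalg.norm(P[2]-P[1]).round(4))
```

```text
[0.527  0.1824 0.2095] 0.0269 0.015
```

Emit:
servo_tool(rows=[[[-0.15,0.1,3.5,0,0,0],[0,0,3.5,0,0,0],[0,0,3,0,0,0],[0,0,2.5,0,0,0],[0,0,0,0,0,0]]])

```text
clock: 30.18
position: [0.5263, 0.1829, 0.1862]
tool_rot: [-3.141, -0.002, -3.004]
force: [-0.4, -0.6, 0.2]
grip_width: 0.0471
```

Emit:
servo_tool(rows=[[[0,0,2,0,0,0],[0,0,0,0,0,0],[0,0,0,0,0,0]]])

```text
clock: 30.55
position: [0.5267, 0.1846, 0.1678]
tool_rot: [3.141, 0.0, -3.003]
force: [-0.7, -0.2, -0.1]
grip_width: 0.047
```

```bash
python3 - <<'E'
from h import *
g=grab("wrist"); np.save("w25.npy",g,allow_pickle=True); save(g,"w25.png")
E
python3 plan.py 0.5272 0.1832 0.167 187.9
```

```text
[[-0.02, -0.15, 0.09, 0.0, 0.0, 0.1]]
pos [0.5268 0.1847 0.1679] rot [ 180.    0. -172.] -> end [0.5272 0.1832 0.167 ] err mm [ 0. -0.  0.] F [-0.5  0.   0.7] w 0.0472 t 30.6 q [ 0.27  0.71 -1.06  1.8   0.71  1.06  0.65]
```

View pics/w25.png

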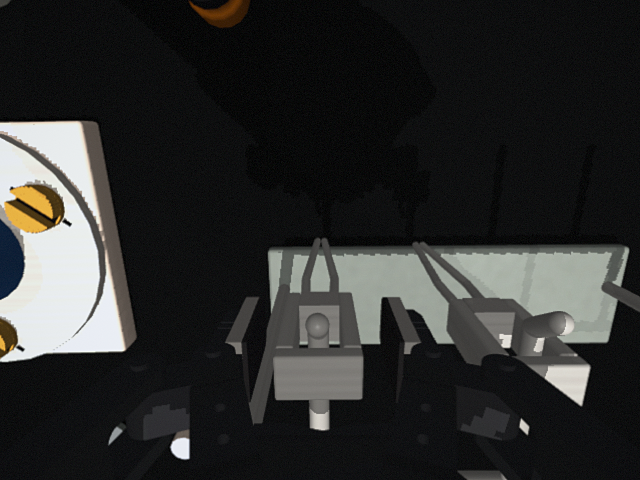

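Well centred between the pads. Shift 1 mm, close, lift 18 mm and draw it forward off the hook.

Emit:
servo_tool(rows=[[[0,-0.1,0,0,0,0],[0,0,0,0,0,0],[0,0,0,0,0,0],[0,0,0,0,0,0],[0,0,0,0,0,0]]], grip=-1, squeeze=60)

```text
clock: 31.22
position: [0.5269, 0.1838, 0.1677]
tool_rot: [3.141, 0.001, -3.002]
force: [-0.7, -0.2, 6.0]
grip_width: 0.0275
```

Emit:
servo_tool(rows=[[[0,0,-0.9,0,0,0],[0,0,-0.9,0,0,0],[0,0,0,0,0,0]]])

```text
clock: 31.6
position: [0.527, 0.1837, 0.186]
tool_rot: [3.141, 0.001, -3.003]
force: [0.6, 0.4, -0.8]
grip_width: 0.0276
```

Emit:
servo_tool(rows=[[[1.2,0,0,0,0,0],[1.2,0,0,0,0,0],[1.2,0,0,0,0,0],[1.2,0,0,0,0,0],[0,0,0,0,0,0]]])

```text
clock: 32.22
position: [0.4785, 0.1767, 0.1854]
tool_rot: [-3.141, 0.0, -3.002]
force: [0.3, 0.2, -0.5]
grip_width: 0.0271
```

Emit:
servo_tool(rows=[[[2,0,-1,0,0,0],[1,0,-3,0,0,0],[0,0,-4,0,0,0],[0,0,0,0,0,0],[0,0,0,0,0,0]]])

```text
clock: 32.85
position: [0.4495, 0.1725, 0.2648]
tool_rot: [-3.141, -0.0, -3.003]
force: [0.1, -0.7, -1.6]
grip_width: 0.0274
```

```bash
python3 - <<'E'
from h import *
g=grab("wrist"); np.save("w26.npy",g,allow_pickle=True); save(g,"w26.png")
f=grab("scene"); save(f,"s26.png"); g=grab("side"); save(g,"g26.png")
E
python3 plan.py 0.513 -0.3584 0.29 176
```

```text
[[0.1, -5.9, -0.3, 0.0, 0.0, 1.3], [0.0, -6.0, -0.3, 0.0, 0.0, 1.4], [-0.2, -5.9, -0.3, 0.0, 0.0, 1.3], [-0.3, -6.0, -0.2, 0.0, 0.0, 1.3], [-0.4, -5.9, -0.3, 0.0, 0.0, 1.4]]
[[-0.6, -5.9, -0.3, 0.0, 0.0, 1.3], [-0.7, -5.9, -0.3, 0.0, -0.1, 1.3], [-0.8, -5.9, -0.3, 0.0, 0.0, 1.3], [-1.0, -5.8, -0.3, 0.0, 0.0, 1.4]]
pos [0.4492 0.1726 0.2645] rot [ 1.80e+02 -1.00e-01 -1.72e+02] -> end [ 0.513  -0.3579  0.2905] err mm [ 0.  -0.5 -0.5] F [-0.3  0.  -0.9] w 0.0276 t 33.0 q [ 0.43  0.5  -1.24  1.89  0.52  1.14  0.71]
```

View pics/w26.png

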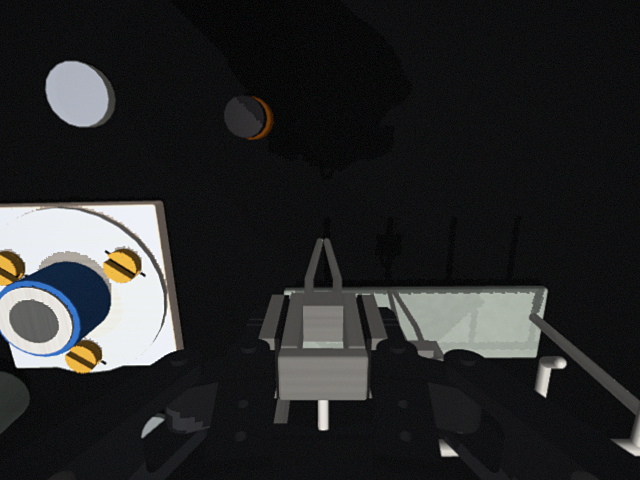

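View pics/g26.png

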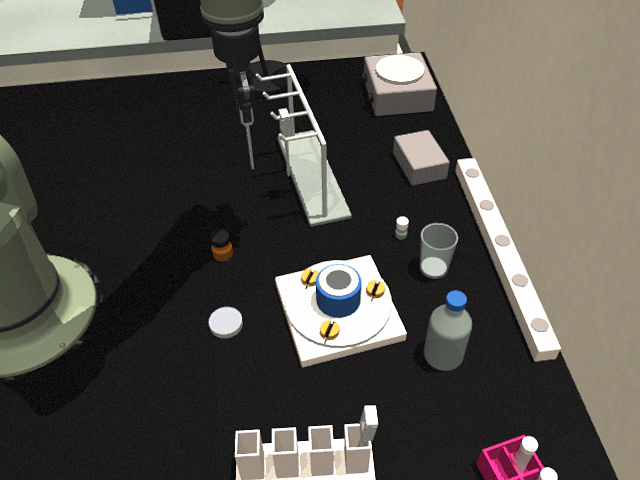

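Emit:
servo_tool(rows=[[[0.1,-5.9,-0.3,0,0,1.3],[0,-5.9,-0.3,0,0,1.3],[-0.2,-5.9,-0.3,0,0,1.3],[-0.3,-5.9,-0.3,0,0,1.3],[-0.4,-5.9,-0.3,0,0,1.3]]])

```text
clock: 33.62
position: [0.4848, -0.1224, 0.2799]
tool_rot: [3.141, -0.0, -3.117]
force: [1.0, -0.3, -0.1]
grip_width: 0.0276
```

```bash
python3 plan.py 0.513 -0.3584 0.29 176
```

```text
[[-0.6, -5.9, -0.3, 0.0, 0.0, 1.4], [-0.7, -5.9, -0.2, 0.0, 0.0, 1.3], [-0.8, -5.9, -0.3, 0.0, 0.0, 1.4], [-1.0, -5.9, -0.2, 0.0, 0.0, 1.3]]
pos [ 0.4848 -0.1224  0.2799] rot [ 180.    -0.  -178.6] -> end [ 0.5132 -0.3588  0.2898] err mm [-0.2  0.4  0.2] F [ 1.  -0.3 -0.1] w 0.0276 t 33.6 q [ 1.03  0.51 -1.24  1.82  0.52  1.19  1.22]
```

Emit:
servo_tool(rows=[[[-0.6,-5.8,-0.3,0,0,1.4],[-0.7,-5.8,-0.2,0,0,1.3],[-0.8,-5.8,-0.3,0,0,1.4],[-1.0,-5.4,-0.2,0,0,1.3],[0,0,0,0,0,0]]])

```text
clock: 34.25
position: [0.5131, -0.3526, 0.2883]
tool_rot: [3.14, -0.002, 3.067]
force: [-0.2, 1.0, -0.8]
grip_width: 0.0276
```

Emit:
servo_tool(rows=[[[0,0,0,0,0,0]]])

```text
clock: 34.38
position: [0.5138, -0.348, 0.2894]
tool_rot: [3.14, -0.001, 3.074]
force: [0.3, 1.4, -0.2]
grip_width: 0.0274
```

```bash
python3 plan.py 0.513 -0.3584 0.24 176
python3 - <<'E'
from h import *
g=grab("wrist"); np.save("w27.npy",g,allow_pickle=True); save(g,"w27.png")
E
```

```text
[[0.01, -1.05, 4.94, 0.1, 0.0, 0.1]]
pos [ 0.5138 -0.348   0.2894] rot [179.9  -0.  176.1] -> end [ 0.513  -0.3584  0.24  ] err mm [ 0.  0. -0.] F [ 0.3  1.4 -0.2] w 0.0274 t 34.4 q [ 1.18  0.68 -1.12  1.5   0.62  1.35  1.51]
```

View pics/w27.png

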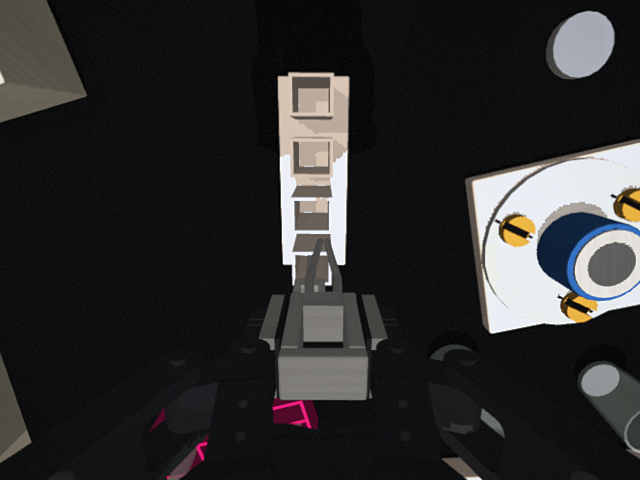

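Run:
```python
from h import *
f=np.load("w27.npy",allow_pickle=True).item()
cor=lambda cx:[(cx-.017,-.019,.09),(cx-.017,.019,.09),(cx+.017,.019,.09),(cx+.017,-.019,.09)]
m=sum([cor(c) for c in(.078,.026,-.026,-.078)],[])
save(f,"w27z.png",(240,60,390,310),2.4,pts=proj(f,place(m,.4871,-.3567,-.0661)))
```

```text
(no output)
```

View pics/w27z.png

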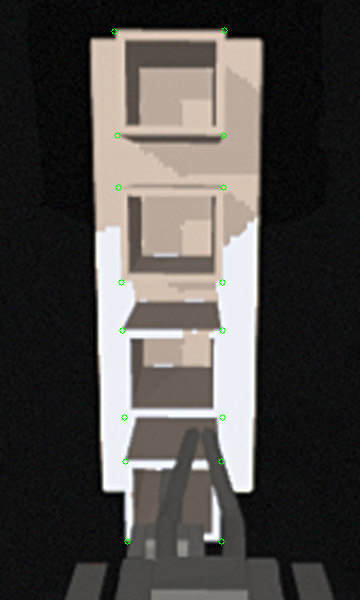

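Emit:
servo_tool(rows=[[[0,-1.0,1.5,0,0,0],[0,0,2.5,0,0,0],[0,0,1,0,0,0],[0,0,0,0,0,0],[0,0,0,0,0,0]]])

```text
clock: 35.05
position: [0.5134, -0.3586, 0.2409]
tool_rot: [-3.141, 0.001, 3.073]
force: [-0.2, 0.1, 0.4]
grip_width: 0.0277
```

```bash
python3 plan.py 0.513 -0.3584 0.128 176
python3 - <<'E'
from h import *
g=grab("wrist"); np.save("w28.npy",g,allow_pickle=True); save(g,"w28.png",(220,150,420,300),4)
E
```

```text
[[0.03, 0.01, 5.65, 0.0, 0.0, 0.0], [0.02, 0.02, 5.64, 0.0, 0.0, 0.1]]
pos [ 0.5134 -0.3586  0.2409] rot [-180.     0.   176.1] -> end [ 0.513  -0.3584  0.128 ] err mm [-0. -0. -0.] F [-0.2  0.1  0.4] w 0.0277 t 35.0 q [ 1.17  0.73 -1.09  1.55  0.67  1.27  1.49]
```

View pics/w28.png

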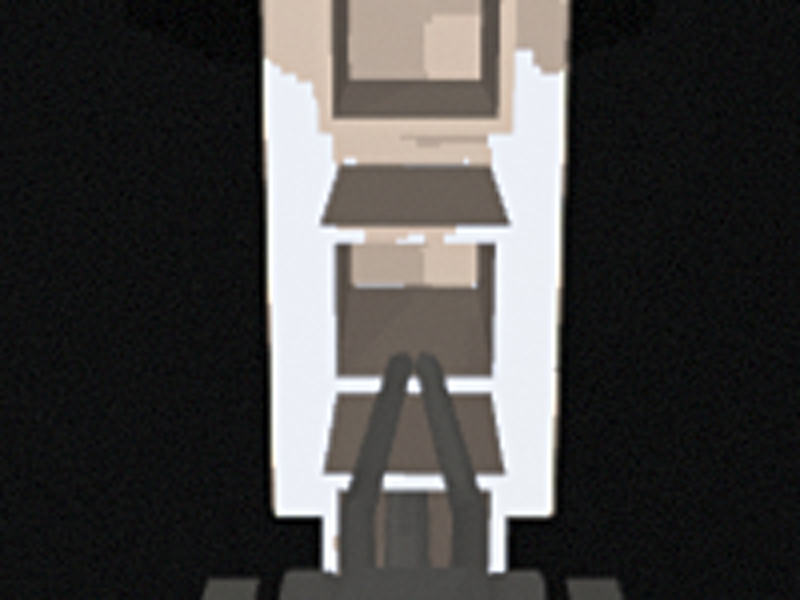

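Emit:
servo_tool(rows=[[[0.05,0,2.5,0,0,0],[0,0,2.5,0,0,0],[0,0,2.5,0,0,0],[0,0,0,0,0,0]]])

```text
clock: 35.6
position: [0.5121, -0.3585, 0.1645]
tool_rot: [3.141, -0.001, 3.073]
force: [0.2, 0.2, -0.8]
grip_width: 0.0273
```

Emit:
servo_tool(rows=[[[0,0,1.5,0,0,0],[0,0,1.3,0,0,0],[0,0,0.7,0,0,0],[0,0,0.3,0,0,0],[0,0,0,0,0,0]]])

```text
clock: 36.22
position: [0.5127, -0.3586, 0.1273]
tool_rot: [3.142, 0.0, 3.073]
force: [-0.2, -0.7, -0.8]
grip_width: 0.0274
```

```bash
python3 plan.py 0.513 -0.3584 0.128 176
python3 - <<'E'
from h import *
g=grab("wrist"); save(g,"w29.png",(220,150,420,300),4)
E
```

```text
[[-0.03, 0.02, -0.07, 0.0, 0.0, 0.1]]
pos [ 0.5127 -0.3586  0.1273] rot [180.    0.  176.1] -> end [ 0.513  -0.3584  0.128 ] err mm [0. 0. 0.] F [-0.2 -0.7 -0.8] w 0.0274 t 36.2 q [ 1.13  0.85 -1.    1.65  0.79  1.1   1.4 ]
```

View pics/w29.png

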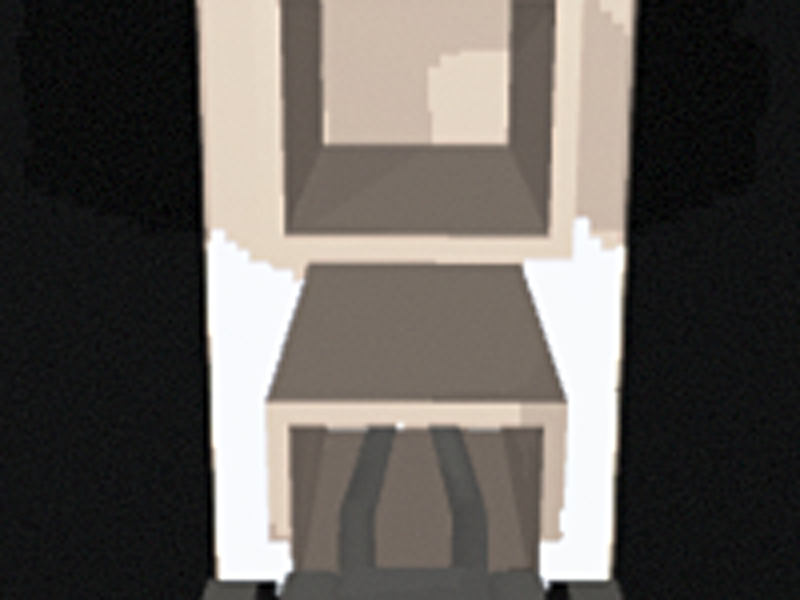

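Emit:
servo_tool(rows=[[[0,0,0.2,0,0,0],[0,0,0,0,0,0],[0,0,0,0,0,0],[0,0,0,0,0,0]]], grip=0.1)

```text
clock: 36.78
position: [0.5127, -0.3587, 0.1253]
tool_rot: [3.142, 0.0, 3.073]
force: [-0.4, -0.3, 0.3]
grip_width: 0.0469
```

Emit:
servo_tool(rows=[[[0,0,-1.5,0,0,0],[0,0,-3,0,0,0],[0,0,-5,0,0,0],[0,0,-5,0,0,0],[0,0,-4.5,0,0,0]]])

```text
clock: 37.4
position: [0.5126, -0.3583, 0.3182]
tool_rot: [-3.141, 0.001, 3.073]
force: [0.3, -0.4, 0.2]
grip_width: 0.0468
```

```bash
python3 plan.py 0.52 0.2525 0.31 188
python3 - <<'E'
from h import *
g=grab("wrist"); save(g,"w30.png")
E
```

```text
[[0.3, 5.5, 0.1, 0.0, 0.0, -1.1], [0.2, 5.6, 0.0, 0.0, 0.0, -1.1], [0.1, 5.5, 0.1, 0.0, 0.0, -1.0], [0.0, 5.6, 0.1, 0.0, 0.0, -1.1], [-0.1, 5.6, 0.1, 0.0, 0.0, -1.1]]
[[-0.2, 5.5, 0.0, 0.0, 0.0, -1.1], [-0.3, 5.5, 0.1, 0.0, 0.0, -1.1], [-0.4, 5.6, 0.1, 0.0, 0.0, -1.1], [-0.6, 5.5, 0.1, 0.0, 0.1, -1.0], [-0.6, 5.5, 0.0, 0.0, 0.0, -1.1]]
[[-0.7, 5.5, 0.1, 0.0, 0.0, -1.1]]
pos [ 0.5126 -0.3583  0.3182] rot [-1.800e+02  1.000e-01  1.761e+02] -> end [0.5196 0.2522 0.31  ] err mm [0.4 0.3 0. ] F [ 0.3 -0.4  0.2] w 0.0468 t 37.4 q [ 1.19  0.66 -1.13  1.45  0.6   1.4   1.54]
```

View pics/w30.png

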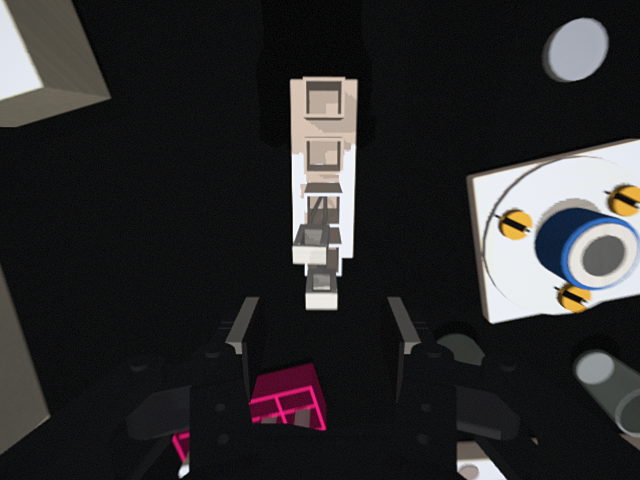

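Emit:
servo_tool(rows=[[[0.3,5.5,0,0,0,-1.1],[0.2,5.6,0,0,0,-1.1],[0.1,5.5,0,0,0,-1.1],[0,5.6,0,0,0,-1.1],[-0.1,5.6,0,0,0,-1.1]]])

```text
clock: 38.08
position: [0.5157, -0.0786, 0.316]
tool_rot: [-3.141, 0.001, -3.113]
force: [1.0, 0.4, 0.5]
grip_width: 0.0469
```

Emit:
servo_tool(rows=[[[-0.2,5.5,0,0,0,-1.1],[-0.3,5.5,0,0,0,-1.1],[-0.4,5.6,0,0,0,-1.1],[-0.6,5.5,0,0,0,-1.1],[-0.6,5.5,0,0,0,-1.1]]])

```text
clock: 38.7
position: [0.5185, 0.1982, 0.316]
tool_rot: [-3.141, 0.001, -3.018]
force: [0.9, -0.7, 1.1]
grip_width: 0.0467
```

Emit:
servo_tool(rows=[[[-0.7,5.5,0,0,0,-1.1],[0,0,0,0,0,0],[0,0,0,0,0,0]]])

```text
clock: 39.08
position: [0.5188, 0.2517, 0.3156]
tool_rot: [-3.141, 0.0, -2.999]
force: [0.8, -0.8, -0.3]
grip_width: 0.0468
```

```bash
python3 - <<'E'
from h import *
g=grab("wrist"); np.save("w31.npy",g,allow_pickle=True); save(g,"w31.png",(200,180,420,420),2.5)
E
python3 plan.py 0.5205 0.2527 0.168 187.9
```

```text
[[-0.05, 0.05, 4.92, 0.0, 0.0, 0.1], [-0.05, 0.06, 4.91, 0.0, 0.0, 0.0], [-0.05, 0.05, 4.92, 0.0, 0.0, 0.1]]
pos [0.5192 0.2509 0.3155] rot [-180.     0.  -171.9] -> end [0.5205 0.2526 0.168 ] err mm [ 0.   0.1 -0. ] F [ 0.3 -0.2 -0.9] w 0.0468 t 39.1 q [ 0.2   0.59 -1.17  1.59  0.56  1.34  0.68]
```

View pics/w31.png

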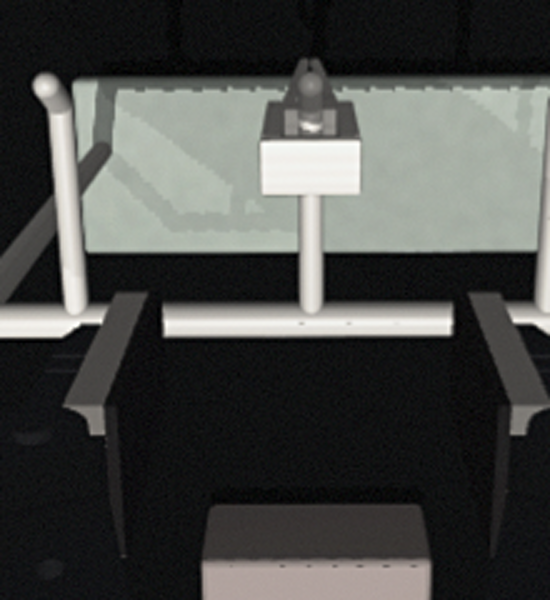

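Emit:
servo_tool(rows=[[[-0.15,0.15,3.5,0,0,0],[0,0,3.5,0,0,0],[0,0,3,0,0,0],[0,0,2.8,0,0,0],[0,0,0,0,0,0]]])

```text
clock: 39.75
position: [0.5202, 0.2516, 0.1862]
tool_rot: [-3.141, -0.002, -3.001]
force: [0.0, 0.5, 0.5]
grip_width: 0.0471
```

Emit:
servo_tool(rows=[[[0,0,2,0,0,0],[0,0,0,0,0,0],[0,0,0,0,0,0]]])

```text
clock: 40.12
position: [0.5204, 0.2536, 0.1679]
tool_rot: [3.141, 0.001, -2.999]
force: [0.7, -0.1, 0.4]
grip_width: 0.0468
```

```bash
python3 - <<'E'
from h import *
g=grab("wrist"); np.save("w32.npy",g,allow_pickle=True); save(g,"w32.png")
E
python3 plan.py 0.5205 0.2527 0.168 187.9
```

```text
[[0.01, -0.09, -0.01, 0.0, 0.0, 0.3]]
pos [0.5205 0.2536 0.1679] rot [ 180.     0.  -171.8] -> end [0.5205 0.2527 0.168 ] err mm [ 0. -0. -0.] F [ 0.8 -0.3 -0.7] w 0.0469 t 40.2 q [ 0.13  0.74 -1.06  1.75  0.72  1.09  0.54]
```

View pics/w32.png

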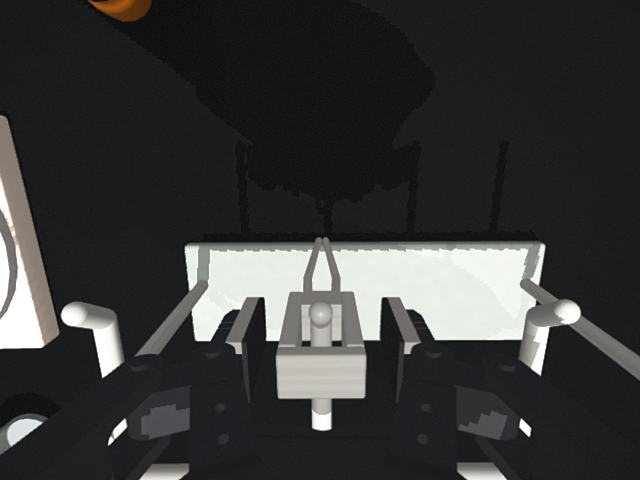

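Emit:
servo_tool(rows=[[[0,-0.05,0,0,0,0],[0,0,0,0,0,0],[0,0,0,0,0,0],[0,0,0,0,0,0],[0,0,0,0,0,0]]], grip=-1, squeeze=60)

```text
clock: 40.8
position: [0.5205, 0.2533, 0.1677]
tool_rot: [3.141, 0.001, -2.999]
force: [0.2, -0.3, 6.4]
grip_width: 0.0277
```

Emit:
servo_tool(rows=[[[0,0,-0.9,0,0,0],[0,0,-0.9,0,0,0],[0,0,0,0,0,0]]])

```text
clock: 41.18
position: [0.5206, 0.2532, 0.1861]
tool_rot: [3.141, 0.001, -2.999]
force: [0.0, 0.0, -0.5]
grip_width: 0.027
```

Emit:
servo_tool(rows=[[[1.2,0,0,0,0,0],[1.2,0,0,0,0,0],[1.2,0,0,0,0,0],[1.2,0,0,0,0,0],[0,0,0,0,0,0]]])

```text
clock: 41.8
position: [0.4721, 0.246, 0.1854]
tool_rot: [-3.141, 0.0, -2.998]
force: [0.7, -0.1, -0.7]
grip_width: 0.0272
```

Emit:
servo_tool(rows=[[[2,0,-1,0,0,0],[1,0,-3,0,0,0],[0,0,-4,0,0,0],[0,0,0,0,0,0],[0,0,0,0,0,0]]])

```text
clock: 42.42
position: [0.4428, 0.2416, 0.2649]
tool_rot: [-3.141, 0.0, -2.999]
force: [-0.8, -1.2, -0.4]
grip_width: 0.0273
```

```bash
python3 plan.py 0.461 -0.30 0.29 176
python3 - <<'E'
from h import *
g=grab("wrist"); save(g,"w33.png"); g=grab("side"); save(g,"g33.png")
E
```

```text
[[0.6, -5.4, -0.2, 0.0, 0.0, 1.2], [0.5, -5.4, -0.3, 0.0, 0.0, 1.2], [0.3, -5.4, -0.2, 0.0, 0.0, 1.2], [0.3, -5.4, -0.3, 0.0, 0.0, 1.3], [0.1, -5.4, -0.2, 0.0, 0.0, 1.2]]
[[0.0, -5.4, -0.3, 0.0, 0.0, 1.2], [-0.1, -5.5, -0.2, 0.0, 0.0, 1.2], [-0.2, -5.4, -0.3, 0.0, 0.0, 1.2], [-0.3, -5.4, -0.2, 0.0, 0.0, 1.2], [-0.5, -5.4, -0.3, 0.0, 0.0, 1.3]]
pos [0.4428 0.2416 0.2649] rot [-180.     0.  -171.8] -> end [ 0.4613 -0.3002  0.2902] err mm [-0.3  0.2 -0.2] F [-0.8 -1.2 -0.4] w 0.0273 t 42.4 q [ 0.26  0.53 -1.21  1.83  0.55  1.17  0.57]
```

View pics/g33.png

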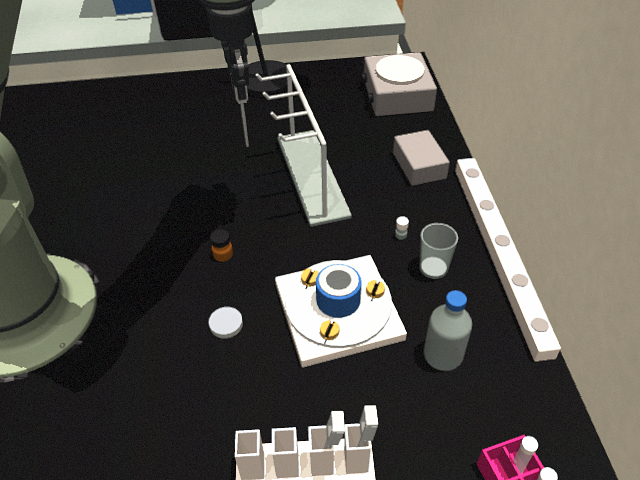

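Emit:
servo_tool(rows=[[[0.4,-5.4,-0.3,0,0,1.2],[0.3,-5.4,-0.3,0,0,1.2],[0.1,-5.4,-0.3,0,0,1.2],[0.1,-5.4,-0.3,0,0,1.2],[0,-5.4,-0.2,0,0,1.2]]])

```text
clock: 43.15
position: [0.4609, -0.0295, 0.2788]
tool_rot: [3.141, -0.001, -3.104]
force: [1.8, 0.6, 0.3]
grip_width: 0.0273
```

```bash
python3 plan.py 0.461 -0.32 0.29 176
```

```text
[[0.2, -5.8, -0.2, 0.0, 0.0, 1.2], [0.1, -5.8, -0.3, 0.0, 0.0, 1.3], [0.0, -5.8, -0.2, 0.0, 0.0, 1.2], [-0.2, -5.8, -0.2, 0.0, 0.0, 1.2], [-0.3, -5.8, -0.2, 0.0, 0.0, 1.2]]
pos [ 0.4609 -0.0295  0.2788] rot [ 180.    -0.  -177.9] -> end [ 0.4612 -0.3197  0.2897] err mm [-0.2 -0.3  0.3] F [1.8 0.6 0.3] w 0.0273 t 43.1 q [ 0.92  0.46 -1.29  1.91  0.48  1.15  1.05]
```

Emit:
servo_tool(rows=[[[0.2,-5.8,-0.2,0,0,1.2],[0.1,-5.8,-0.2,0,0,1.2],[0,-5.8,-0.2,0,0,1.2],[-0.2,-5.8,-0.2,0,0,1.2],[-0.3,-5.8,-0.2,0,0,1.2]]])

```text
clock: 43.78
position: [0.4616, -0.3197, 0.2885]
tool_rot: [3.141, -0.001, 3.074]
force: [0.5, 1.0, -0.2]
grip_width: 0.0273
```

Emit:
servo_tool(rows=[[[0,0,0,0,0,0],[0,0,0,0,0,0]]])

```text
clock: 44.02
position: [0.462, -0.3172, 0.2885]
tool_rot: [3.14, -0.001, 3.075]
force: [-0.8, 0.1, -0.2]
grip_width: 0.0273
```

```bash
python3 plan.py 0.461 -0.355 0.24 176;python3 - <<'E'
from h import *
f=grab("wrist")
cor=lambda cx:[(cx-.017,-.019,.09),(cx-.017,.019,.09),(cx+.017,.019,.09),(cx+.017,-.019,.09)]
m=sum([cor(c) for c in(.078,.026,-.026,-.078)],[])
save(f,"w34.png",pts=proj(f,place(m,.4871,-.3567,-.0661)))
E
```

```text
[[-0.08, -1.89, 2.42, 0.0, 0.0, 0.1], [-0.08, -1.9, 2.43, 0.1, 0.0, 0.1]]
pos [ 0.462  -0.3172  0.2885] rot [179.9  -0.  176.2] -> end [ 0.461 -0.355  0.24 ] err mm [-0.  0.  0.] F [-0.8  0.1 -0.2] w 0.0273 t 44.0 q [ 1.29  0.6  -1.19  1.66  0.58  1.28  1.48]
```

View pics/w34.png

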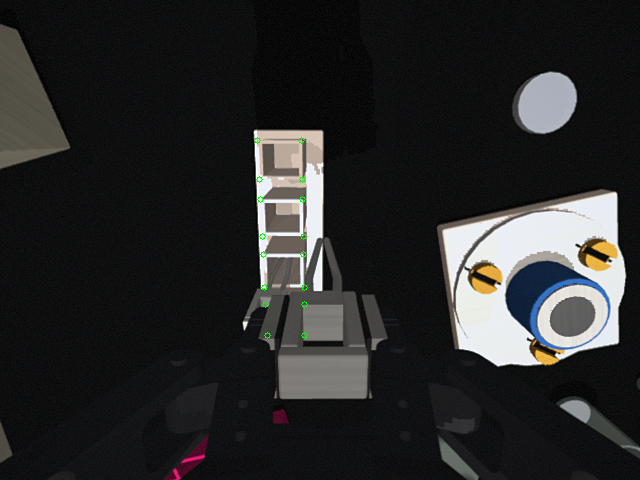

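Emit:
servo_tool(rows=[[[-0.08,-1.9,1.5,0,0,0],[-0.08,-1.9,2.0,0,0,0],[0,0,1.3,0,0,0],[0,0,0,0,0,0],[0,0,0,0,0,0]]])

```text
clock: 44.7
position: [0.4615, -0.3554, 0.2415]
tool_rot: [3.141, 0.0, 3.075]
force: [-0.3, -0.5, -0.2]
grip_width: 0.027
```

```bash
python3 plan.py 0.461 -0.355 0.127 176
python3 - <<'E'
from h import *
g=grab("wrist"); save(g,"w35.png")
E
```

```text
[[0.03, 0.02, 5.72, 0.0, 0.0, 0.1], [0.03, 0.02, 5.73, 0.0, 0.0, 0.1]]
pos [ 0.4615 -0.3554  0.2415] rot [180.    0.  176.2] -> end [ 0.461 -0.355  0.127] err mm [ 0. -0.  0.] F [-0.3 -0.5 -0.2] w 0.027 t 44.7 q [ 1.29  0.68 -1.14  1.67  0.65  1.23  1.5 ]
```

View pics/w35.png

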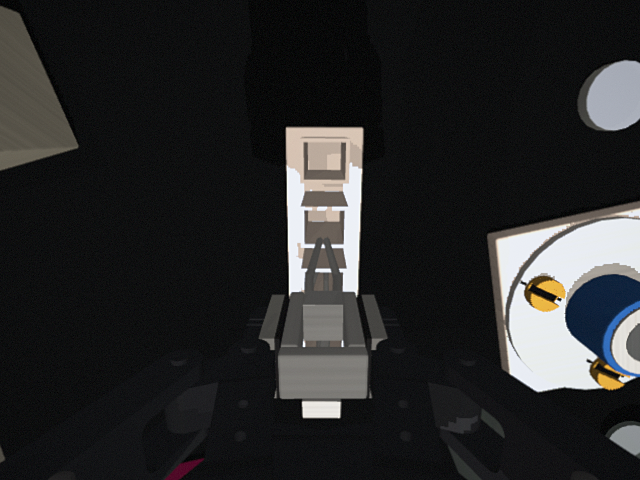

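Emit:
servo_tool(rows=[[[0.05,0,2.5,0,0,0],[0,0,2.5,0,0,0],[0,0,2.5,0,0,0],[0,0,0,0,0,0]]])

```text
clock: 45.25
position: [0.4603, -0.3554, 0.1656]
tool_rot: [3.141, -0.001, 3.075]
force: [0.1, -0.8, 1.1]
grip_width: 0.0274
```

```bash
python3 plan.py 0.461 -0.355 0.127 176
python3 - <<'E'
from h import *
g=grab("wrist"); save(g,"w36.png"); g=grab("side"); save(g,"g36.png",(200,350,420,480),3.5)
E
```

```text
[[-0.07, 0.04, 3.86, 0.1, -0.1, 0.2]]
pos [ 0.4603 -0.3554  0.1656] rot [ 1.799e+02 -1.000e-01  1.762e+02] -> end [ 0.461 -0.355  0.127] err mm [0. 0. 0.] F [ 0.1 -0.8  1.1] w 0.0274 t 45.2 q [ 1.25  0.76 -1.08  1.74  0.75  1.11  1.43]
```

View pics/w36.png

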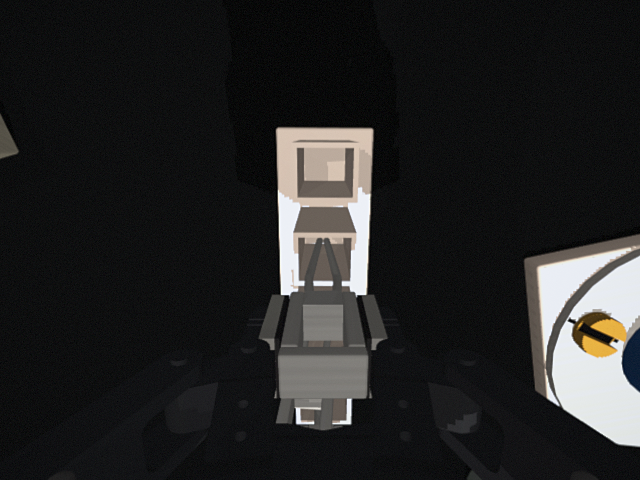

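View pics/g36.png

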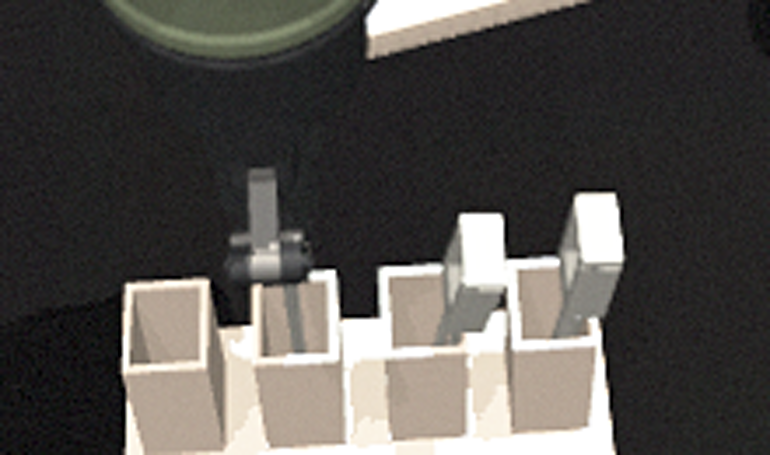

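Emit:
servo_tool(rows=[[[-0.05,0,1.5,0,0,0],[0,0,1.3,0,0,0],[0,0,0.8,0,0,0],[0,0,0.4,0,0,0],[0,0,0,0,0,0]]])

```text
clock: 45.98
position: [0.4612, -0.3558, 0.126]
tool_rot: [3.141, -0.0, 3.075]
force: [-0.3, -0.1, 0.1]
grip_width: 0.0274
```

Emit:
servo_tool(rows=[[[0,0,0,0,0,0],[0,0,0,0,0,0],[0,0,0,0,0,0]]], grip=0.1)

```text
clock: 46.35
position: [0.4612, -0.3559, 0.1264]
tool_rot: [-3.141, 0.0, 3.075]
force: [0.2, -0.2, 0.2]
grip_width: 0.047
```

Emit:
servo_tool(rows=[[[0,0,-1.5,0,0,0],[0,0,-3,0,0,0],[0,0,-5,0,0,0],[0,0,-5,0,0,0],[0,0,-4.5,0,0,0]]])

```text
clock: 46.98
position: [0.4612, -0.3554, 0.3192]
tool_rot: [-3.141, 0.001, 3.075]
force: [-0.1, 0.3, 0.1]
grip_width: 0.0466
```

Emit:
servo_tool(rows=[[[-3,2,-2,0,0,0],[-3,2,-2,0,0,0],[-3,2,-1,0,0,0],[0,0,0,0,0,0],[0,0,0,0,0,0]]])

```text
clock: 47.6
position: [0.5546, -0.302, 0.3666]
tool_rot: [-3.141, 0.0, 3.075]
force: [0.1, -0.0, -0.3]
grip_width: 0.0472
```

Run:
```python
from h import *
g=grab("wrist"); np.save("w37.npy",g,allow_pickle=True); save(g,"w37.png"); print(g["s"]["position"],g["s"]["clock"])
f=grab("scene"); save(f,"s37.png"); f=grab("side"); save(f,"g37.png",(180,150,420,480),1.8)
```

```text
[ 0.55464496 -0.30204132  0.36664558] 47.6
```

View pics/w37.png

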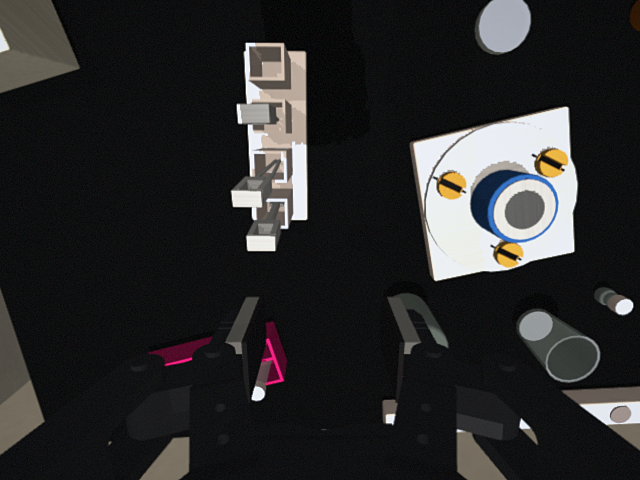

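View pics/g37.png

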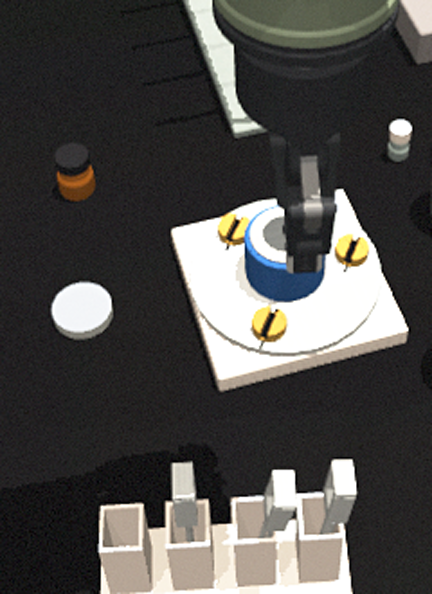

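View pics/s37.png

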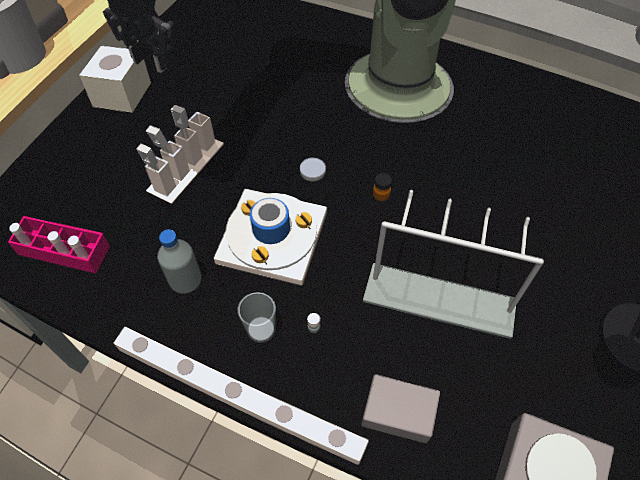

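Run:
```python
from h import *
g=np.load("w37.npy",allow_pickle=True).item()
save(g,"w37z.png",(225,35,315,260),2.6)
hp=(.4871,-.3567,-.0661)
for n,uv,z,c,L in(("key",(261.5,242.5),.155,.078,.15),("f1",(247.5,199),.164,.026,.16),("f2",(254,114.5),.164,-.026,.16)):
    X=ray(g,[uv],z)[0]; C=place([(c,0,.006)],*hp)[0]; d=(X-C)[:2]; print(n,X.round(4),"top offset mm",(d*1000).round(1),"tilt if foot centred",np.round(np.hypot(*d)/L,3))
cor=lambda cx:[(cx-.017,-.019,.09),(cx-.017,.019,.09),(cx+.017,.019,.09),(cx+.017,-.019,.09)]
```

```text
key [ 0.5799 -0.3639  0.155 ] top offset mm [15.  -2.1] tilt if foot centred 0.101
f1 [ 0.5352 -0.3704  0.164 ] top offset mm [ 22.2 -12. ] tilt if foot centred 0.158
f2 [ 0.4628 -0.3557  0.164 ] top offset mm [ 1.6 -0.7] tilt if foot centred 0.011
```

View pics/w37z.png

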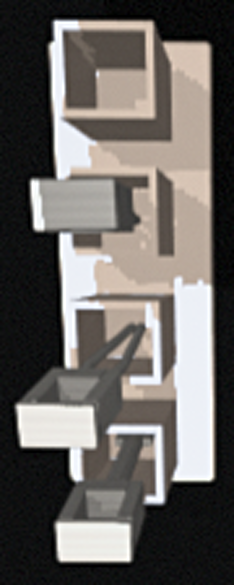

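Run:
```python
from h import *
f=grab("scene"); save(f,"s38.png",(135,95,235,205),6); f=grab("side"); save(f,"g38.png",(230,395,385,480),5); g=grab("wrist"); save(g,"w38.png",(225,35,315,150),6)
```

```text
(no output)
```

View pics/s38.png

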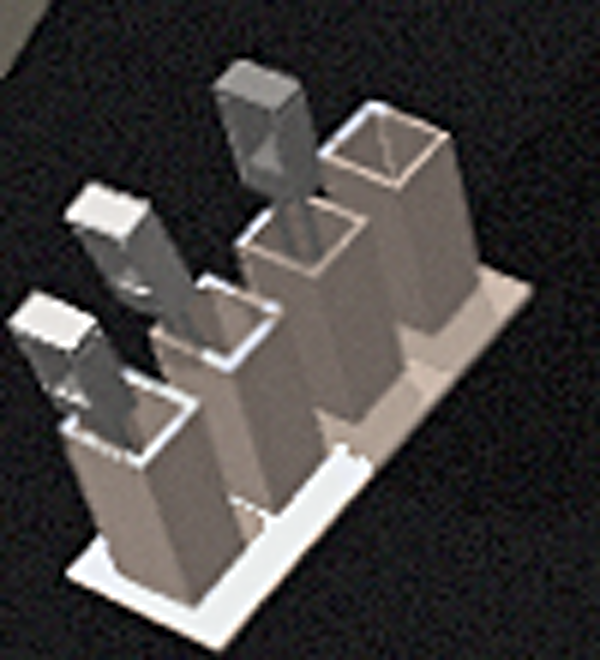

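View pics/g38.png

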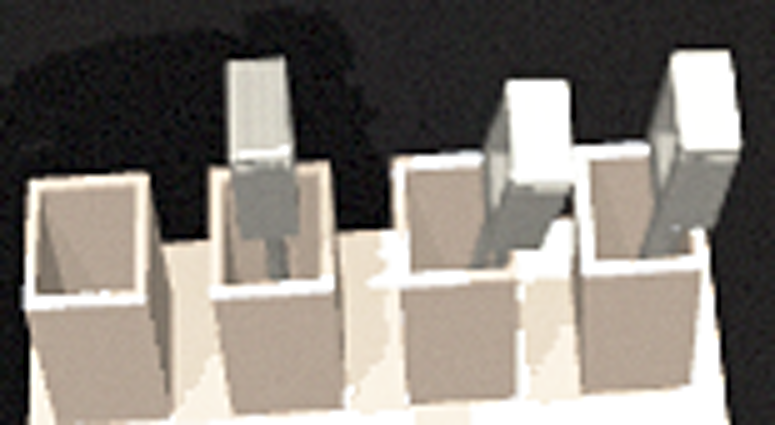

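View pics/w38.png

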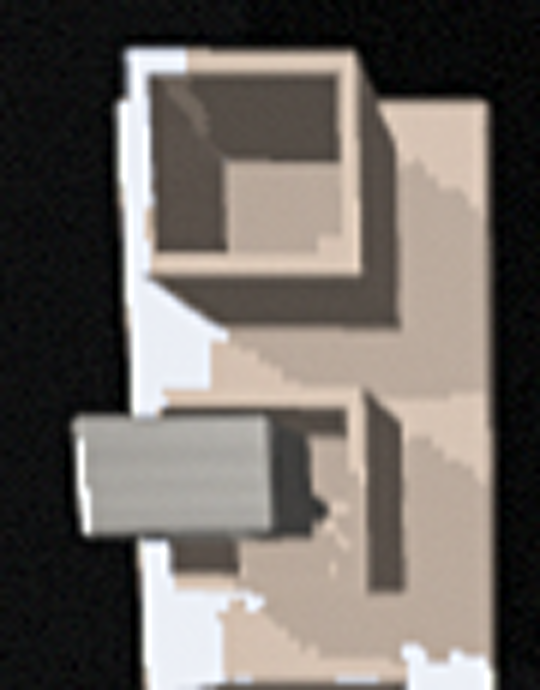

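Run:
```python
from h import *
f=grab("side"); g=grab("wrist"); s=grab("scene")
S=lambda o,k,p: np.array(p,float)/k+np.array(o)-.5
m=[(-.008,.014),(.008,.014),(.008,-.014),(-.008,-.014)]
og=S((230,395),5,[(225,62),(286,58),(294,152),(229,158)])       # side: order -x+y, +x+y, +x-y, -x-y
ow=S((225,35),6,[(270,418),(273,533),(84,535),(73,418)])        # wrist
os_=S((135,95),6,[(303,82),(270,110),(215,87),(245,60)])      # scene guess
def pts(p): # p: x,y,z of top centre
    return np.array([(p[0]+a*np.cos(-.066)-b*np.sin(-.066),p[1]+a*np.sin(-.066)+b*np.cos(-.066),p[2]) for a,b in m])
for nm,obs in (("all",[(f,og),(g,ow)]),("w",[(g,ow)]),("side",[(f,og)])):
    r=least_squares(lambda p:np.concatenate([(proj(c,pts(p))-o).ravel() for c,o in obs]),[.462,-.356,.166]); print(nm,r.x.round(4),r.fun.round(1))
print(proj(s,pts([.462,-.356,.166])).round(1).tolist(),os_.round(1).tolist())
```

```text
all [ 0.4624 -0.3562  0.1638] [ 0.1 -0.3 -0.1 -0.2 -1.2  0.5 -0.4  0.1  0.1  0.1  0.3  0.6 -0.5  0.3
  0.1  0.1]
w [ 0.4619 -0.357   0.1593] [-0.2 -0.1  0.1  0.2 -0.3 -0.1  0.3 -0. ]
side [ 0.4627 -0.3529  0.1573] [ 0.6 -0.2  0.3 -0.2 -0.8  0.4  0.  -0. ]
[[183.9, 107.4], [179.4, 112.1], [169.1, 108.0], [173.6, 103.4]] [[185.0, 108.2], [179.5, 112.8], [170.3, 109.0], [175.3, 104.5]]
```

Emit:
servo_tool(rows=[[[0,3,-2,0,0,0],[0,3,-1,0,0,0],[0,0,0,0,0,0],[0,0,0,0,0,0],[0,0,0,0,0,0]]])

```text
clock: 48.68
position: [0.5588, -0.2427, 0.3959]
tool_rot: [3.141, -0.0, 3.074]
force: [0.6, -0.6, 0.0]
grip_width: 0.0474
```

Emit:
servo_tool(rows=[[[0,0,0,0,0,0],[0,0,0,0,0,0],[0,0,0,0,0,0],[0,0,0,0,0,0],[0,0,0,0,0,0]]])

```text
clock: 49.3
position: [0.559, -0.2421, 0.3962]
tool_rot: [3.142, -0.0, 3.075]
force: [0.0, -0.4, -0.3]
grip_width: 0.047
```

Emit:
servo_tool(rows=[[[0,0,0,0,0,0],[0,0,0,0,0,0],[0,0,0,0,0,0],[0,0,0,0,0,0],[0,0,0,0,0,0]]])

```text
clock: 49.92
position: [0.559, -0.2422, 0.3962]
tool_rot: [3.142, -0.0, 3.075]
force: [0.0, -0.3, -0.1]
grip_width: 0.0467
```

Run:
```python
from fitst import *
f=grab("side"); save(f,"g39.png",(230,395,385,480),5)
s=grab("scene"); w=grab("wrist"); save(w,"w39.png"); print(w["s"]["clock"],np.round(w["s"]["force"],1))
# slots, rectified, with the locked direction drawn
p=np.array([.5787,-.0782,.159]); ims=[]
for k in range(3):
    a=np.radians(120*k); c=place([[.07*np.cos(a),.07*np.sin(a),0]],*p)[0][:2]; n=240
    gx,gy=np.meshgrid(np.linspace(-.024,.024,n),np.linspace(.024,-.024,n))
    uv=proj(w,np.c_[c[0]+gx.ravel(),c[1]+gy.ravel(),np.full(n*n,.047)]).astype(np.float32).reshape(n,n,2)
    im=cv2.remap(np.ascontiguousarray(w["image"][:,:,::-1]),uv[...,0],uv[...,1],cv2.INTER_CUBIC)
    e=np.array([np.cos(.92+.159),-np.sin(.92+.159)]); cv2.line(im,tuple(int(v) for v in 120-e*110),tuple(int(v) for v in 120+e*110),(255,0,0),1); ims.append(im)
cv2.imwrite("pics/rect39.png",np.hstack(ims))
```

```text
50.025 [ 0.7  0.2 -0.3]
```

View pics/g39.png

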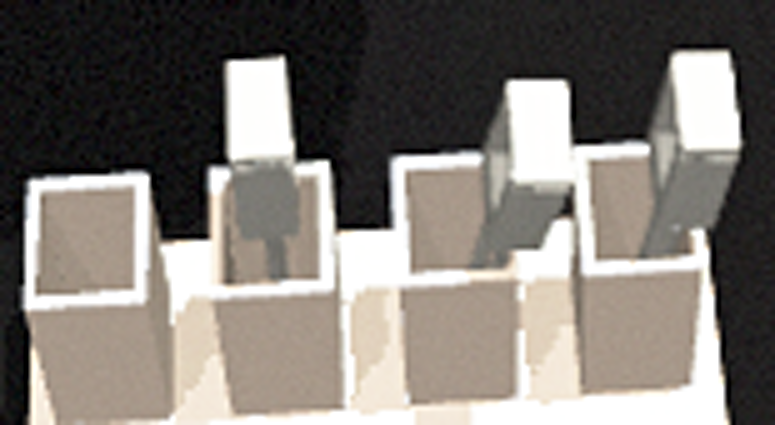

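View pics/rect39.png

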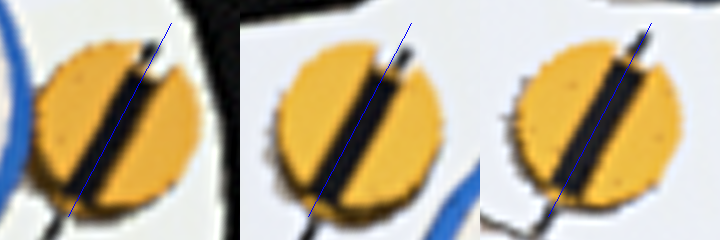

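Run:
```python
from workcell import bot
print(bot.job_done())
```

```text
the job is handed in; nothing more can be done
None
```

The job is done and handed in at about 50 s of the 200 s allowed.

- **Key and screws:** I lifted the key off its hook and turned all three screws clockwise with it until the moment rose at the stops. In a last overhead picture all three slots lie in line with their dark index lines.
- **Holder:** It had been knocked about 4–5 cm aside during the screw work. I measured it again, then stood the key and both forceps (two were present) in three of its cups.
- **Last checks:** Pictures about 2 s apart show the key and both forceps unchanged in the cups. The key leans about 0.10 rad and one forceps about 0.16 rad (limit 0.4); the other forceps stands almost upright. The hooks are empty, the gripper is clear, and the bystanders look unmoved in the images.
- **What disagreed:** The fixed scene and side cameras placed the station 3–6 mm apart from the wrist camera. I used wrist views from opposite sides, which agreed to about 1–3 mm. No check failed.

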